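# Step the sample carousel and make the guarded start

### The job

Get the bench sample analyser going: first take the steel key off the guards of the control box and lay it flat in the steel tray, then give the analyser's hand lever exactly three full strokes, letting it come all the way home after each, so that the tube carousel steps on three stations (never push the carousel itself). Only then flip the wide guard up and back until it stays open by itself, and press the raised front end of the start rocker beneath it right down; leave the wide guard open, do not lift the narrow guard, and leave the bottles, jar and cup standing where they are.

Things in the scene. Friction and masses are not known exactly. Their poses are not given: they have to be found in the camera images.
- analyser: White bench analyser, fixed: housing 180 x 160 x 55 mm with a grey display panel 125 mm high along its rear edge. Origin: on the table beneath the vertical axis shared by carousel and lever; housing spans x -85 to +95 mm, y -80 to +80 mm in its frame; -x is its front (lever side), z up.
- index_lever (a joint): Ratchet hand lever about the analyser's vertical axis: flat steel arm ending in an upright black post. 0 = home, arm to the front but 0.35 rad to the left (+y); grows counter-clockwise from above, stop at 0.70 (0.35 rad to the -y side). A spring drives it home (about 1 N at the post at home, 3 to 5 N at the stop). Full stroke: home to over 0.65 and back home; the carousel steps on the way out.
- lever_post (a point): Centre of the top face of the lever's black post: round, 18 mm diameter, standing free from 68 to 110 mm above the table, its axis 135 mm from the analyser's axis. It moves with the lever. The point's -x points outward along the arm, its z is up.
- carousel (a joint): Turning angle of the tube carousel, counter-clockwise from above: about 0 (up to 0.06 rad off) at the start; every full stroke steps it to the next station, 0.524 rad on, so 1.57 after three. It stays where it is left; an incomplete stroke does not step it on.
- tube_ring: The carousel: white disc of 132 mm diameter, 80 to 88 mm above the table, with 12 upright capped tubes on it (tops at 116 mm, one tall one at 136 mm). Origin: on the table beneath its axis, z up, turning with the carousel. Not to be pushed.
- control_box: Aluminium control box, fixed: spans x -40 to +60 mm, y -65 to +65 mm, z 0 to 50 mm in its frame. Origin: on the table; -x is its front, z up. On its top are two grey hinged guards side by side: the wide one at y = +27 mm over the start rocker, the narrow one at y = -34 mm over another button.
- wide_guard (a joint): Wide guard (56 mm wide, 72 mm deep, top 76 mm above the table), hinged on its rear edge: 0 = shut, grows as its front is lifted up and back, stop at 2.0 rad. Light (50 g, no spring): let go short of about 1.3 rad it falls shut, beyond 1.5 rad it falls back and stays open at its stop.
- wide_guard_hinge (a point): Middle of the wide guard's hinge line, 60 mm above the table; the line runs along the control box's y axis.
- wide_guard_tab (a point): Middle of the wide guard's lifting tab, 10 mm from its tip. The tab is 14 mm wide (along the hinge line), 8 mm thick and stands 34 mm straight out from the guard's front edge. When shut this point is 98 mm in front of the hinge line, 70 mm above the table, with free space below it in front of the box. Its frame turns with the guard; -x points to the tab's tip.
- narrow_guard (a joint): Narrow guard (32 mm wide, otherwise like the wide one): 0 = shut. To be left alone.
- start_rocker (a joint): Black start rocker, 44 x 22 mm, under the wide guard, tipping about an axis along the box's y through its middle: 0 = off (front end raised), 0.40 = on (front end right down). It stays where it is left; pressing 15 mm from the axis takes about 4 N. On from 0.30.
- rocker_press (a point): Point on the top face of the rocker's front part, 15 mm from its axis, where to press: about 64 mm above the table when off, 6 mm lower when on.
- key: Loose steel cylinder key, 80 g: flat bar 12 mm wide and 12 mm thick, 100 mm long over all along its x (-50 to +50 mm), with a head 26 mm wide over the last 20 mm at +x. It lies across the top of both guards, 76 mm above the table, roughly along the box's y. Origin: centre of its underside, z up.
- tray: Steel tray, fixed, 160 (x) x 120 (y) x 28 mm high, walls and floor 4 mm. Origin: centre of its underside, z up.
- brown_bottle: Loose brown bottle, 50 mm diameter, 125 mm high, near the analyser's front left. Origin: centre of its underside. To be left standing.
- tall_bottle: Loose white bottle, 56 mm diameter, 150 mm high, behind the control box. Origin: centre of its underside. To be left standing.
- small_jar: Loose glass jar, 44 mm diameter, 65 mm high, near the front left corner of the control box. Origin: centre of its underside. To be left standing.
- steel_cup: Loose steel cup, 70 mm diameter, 75 mm high, behind the tray. Origin: centre of its underside. To be left standing.

How it is judged:
By the outcome, as a careful person would: the job done as asked, in the order asked, and still so for the second after the job is handed in, with the robot touching nothing.
It also fails if it takes over 70 s, if anything falls off the work surface, if the arm or the gripper's body presses on something with over 40 N, if the wrist force passes 120 N, or if a joint passes its speed limit or range.

### The arm

A 6-joint arm with a two-finger parallel gripper is mounted at the origin on the work surface. World frame = base frame: x ahead of the robot, y to its left, z up, the work surface at z = 0. Lengths are in m, angles in degrees, forces in N, time in s.
With the tool pointing down it reaches from about 0.3 to 0.75 m from the base axis. Payload 8.5 kg.
Tool frame: the origin (TCP) lies midway between the tips of the shut fingers; the grasp point (between the pads) lies 19 mm behind it; z points along the fingers, y is the direction in which the jaws open and shut (so a half turn about z gives the same grasp; the last joint's range is limited). The gripper opens to 85 mm and grips with 20 to 120 N. Pads are 22 mm wide; open, the fingers measure 114 mm over their backs; the gripper's body (76 mm by 85 mm) begins 54 mm behind the grasp point. The pads swing forward as they close: fully open they stand 13 mm farther back than shut.
Start: joints at [-80.346, 21.807, 74.336, -0, 83.858, -12.336], TCP at [0.206, -0.51, 0.231] pointing down, gripper open.
Joint ranges: [-178.18, 178.18], [-50.72, 133.34], [12.68, 142.11], [-81.47, 261.47], [9.98, 163.14], [-165.26, 165.26]. Speed limits (degrees/s): [136.94, 136.94, 180, 180, 180, 180].

### API

Orientations are given as a 3x3 rotation matrix whose columns are the frame's x, y, z axes.
In Python, from rig import env gives the robot as it stands.
- The arm moves only by the shell command python3 -m inch 'ROWS' [FORCE]. ROWS is text: rows parted by semicolons, each of 5 numbers parted by spaces: the finger opening in mm, from 0 to 85.4, then the shift along the tool's x, y, z in mm, then the turn about the tool's z in degrees. In form: jaw dx dy dz turn; .... A call has 1 to 10 rows; each row is the pose to reach, as a shift and turn from the pose commanded when the call began, along the tool's axes at that moment; what a row does not reach only later rows make up. A row lasts 1/8 s, in which the tool goes at most 62.5 mm and 10.7 degrees, less where a joint would pass 70% of its speed; a pose out of reach is approached as far as the arm can. A call with a gripper value outside its range is refused whole. The fingers move at their own pace and stop on an object; FORCE is the grip in N (left out, the last holds). Time passes only in rows, so rows that repeat a pose let the fingers close. It gives the time, the measured TCP pose, the force and the opening at its end, in the units of the state.
- env.observe(): the state, without advancing time (a new reading comes with each control period).
- env.get_image(name): name is "scene" or "top" or "wrist"; returns a dict with "color" (420x560x3 uint8, blue, green, red), "range_z" (420x560 float32, m along the optical axis (not along the pixel's ray), 0 where there is no reading), "fov_y" (degrees; the focal length in pixels is half the picture's height over the tangent of half this angle, whatever the lens; pixels are square), "cx", "cy" (the principal point, pixels), "R" (3x3) and "t" (3): a world point X has camera coordinates R X + t. Camera axes: x right, y down, z forward; pixel columns grow to the right and rows downward; lengths in m; the calibration is good to about 2 mm. The wrist camera is an equidistant fisheye: a pixel r from the principal point sees the ray r / f radians off the axis. A picture is of the moment at which its call begins.
- env.close_job(): hands the job in, once; it reports no verdict.
The state is a dict: "time_s": time; "q": joint angles; "qvel": joint speeds; "joint_efforts": joint torques, N m; "position": TCP position; "tool_rot": TCP orientation; "ft_force": force on the tool from outside, world axes, zero at the start; "wrist_torque": the same for the moment, N m; "grip_width": finger opening in m.
Only numpy, scipy, OpenCV 4.12 (cv2) and the standard library are available. Lean on these libraries where they do the work, as an engineer would, in place of code of your own. Each camera call takes 0.05 s, during which the arm holds its last target.

## Working session

There is one attempt and no reset: what is moved stays moved. The work goes in short steps, Python scripts to look and compute and a shell command to move; the robot and the scene stay as the last step left them, time stands still between calls to the robot, and variables do not carry over. Pictures are saved under pics/ and viewed, and the job is handed in when it is done.

```bash
ls; mkdir -p pics; python3 - <<'E'
from rig import env
import cv2,pickle
for n in ["scene","top","wrist"]:
    im=env.get_image(n); cv2.imwrite(f"pics/{n}0.png",im["color"]); pickle.dump(im,open(f"{n}0.pkl","wb"))
    print(n,im["fov_y"],im["cx"],im["cy"],im["R"],im["t"])
print(env.observe())
E
```

```text
pics
scene 47.74106381992523 279.101559710279 211.95098424993796 [[ 0.69932032  0.71477384 -0.00703122]
 [ 0.54164097 -0.53629818 -0.64730929]
 [-0.46645058  0.44886815 -0.76219501]] [-0.40991811 -0.22795674  1.40998912]
top 55.047234727162405 286.21124976449215 215.74765984755382 [[-0.00948456 -0.99995077 -0.00291625]
 [-0.99529343  0.00972157 -0.09641824]
 [ 0.09644185  0.00198804 -0.99533664]] [0.05206592 0.57463276 0.97519317]
wrist 65.70646984690485 280.47726696479765 215.02940424593788 [[ 0.37370386 -0.92754662 -0.00164137]
 [-0.88801982 -0.35828868  0.28818402]
 [-0.2678922  -0.10623791 -0.95757364]] [-0.54850152 -0.03704776  0.37951987]
{'time_s': 0.15, 'q': array([-8.03476696e+01,  2.18345654e+01,  7.43737841e+01,  7.39884516e-04,
        8.38557230e+01, -1.23346316e+01]), 'qvel': array([-0.10190004, -0.06388356, -0.14942923, -0.03166069,  0.02331941,
       -0.08493448]), 'joint_efforts': array([ 2.42153030e-03, -4.48627353e+01, -2.31345320e+01, -1.36885237e-04,
        3.76908734e-03, -2.44606861e-05]), 'position': array([ 0.20589135, -0.50977336,  0.23083655]), 'tool_rot': array([[ 9.27269617e-01,  3.74394213e-01, -1.74843068e-04],
       [ 3.74394169e-01, -9.27268993e-01,  1.10459811e-03],
       [ 2.51428586e-04, -1.08972050e-03, -9.99999375e-01]]), 'ft_force': array([-0.10124507,  0.87001108,  0.34948002]), 'wrist_torque': array([-0.04618937, -0.00623017, -0.03655082]), 'grip_width': 0.08539046402346878}
```

View pics/scene0.png

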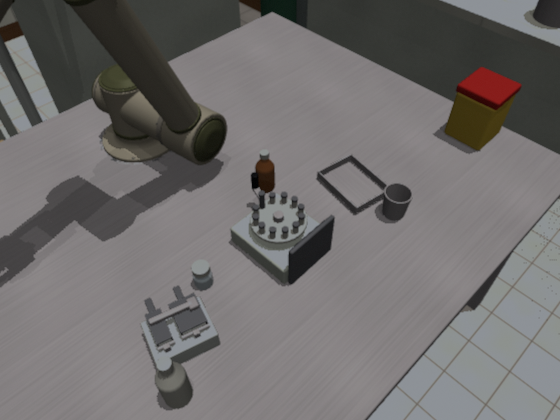

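View pics/top0.png

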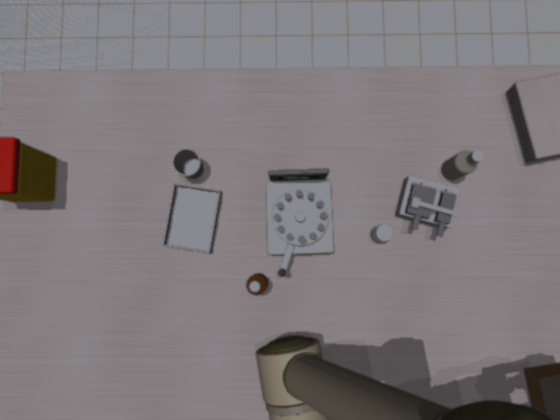

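View pics/wrist0.png

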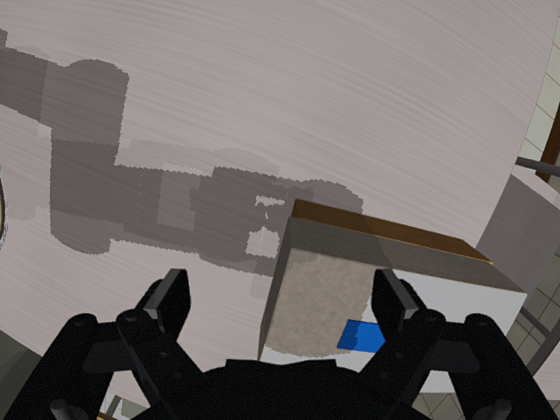

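The top view shows the tray at about (193,218), the analyser at (300,217) with the lever post at (282,272), and the control box at (430,205) with the key across its guards. I'll zoom in on the box and analyser and get 3D points.

```bash
cat > h.py <<'E'
import numpy as np,cv2,pickle
def cam(im):
    H=420; f=H/2/np.tan(np.radians(im["fov_y"]/2)); return f
def pts(im):
    "dense world points (pinhole)"
    f=cam(im); z=im["range_z"]; v,u=np.mgrid[0:z.shape[0],0:z.shape[1]]
    P=np.stack([(u-im["cx"])/f*z,(v-im["cy"])/f*z,z],-1)
    return (P-im["t"])@im["R"]
def ray(im,u,v,fish=False):
    f=cam(im); x=np.atleast_1d(u)-im["cx"]; y=np.atleast_1d(v)-im["cy"]
    if fish:
        r=np.hypot(x,y)+1e-9; th=r/f; d=np.stack([np.sin(th)*x/r,np.sin(th)*y/r,np.cos(th)],-1)
    else: d=np.stack([x/f,y/f,np.ones_like(x*1.0)],-1)
    return -im["R"].T@im["t"], d@im["R"]
def onplane(im,u,v,z,fish=False):
    o,d=ray(im,u,v,fish); return o+d*((z-o[2])/d[:,2])[:,None]
def proj(im,X,fish=False):
    f=cam(im); c=np.atleast_2d(X)@im["R"].T+im["t"]
    if fish:
        r=np.hypot(c[:,0],c[:,1])+1e-12; th=np.arctan2(r,c[:,2]); return np.stack([im["cx"]+f*th*c[:,0]/r,im["cy"]+f*th*c[:,1]/r],-1)
    return np.stack([im["cx"]+f*c[:,0]/c[:,2],im["cy"]+f*c[:,1]/c[:,2]],-1)
E
python3 - <<'E'
from h import *
t=pickle.load(open("top0.pkl","rb")); s=pickle.load(open("scene0.pkl","rb"))
c=t["color"]
cv2.imwrite("pics/z1.png",cv2.resize(c[150:260,370:500],None,fx=6,fy=5.4,interpolation=cv2.INTER_CUBIC)[:600,:800])
cv2.imwrite("pics/z2.png",cv2.resize(c[140:310,150:350],None,fx=3.9,fy=3.5,interpolation=cv2.INTER_CUBIC)[:600,:800])
P=pts(t); print((t["range_z"]>0).mean())
for n,u,v in [("table",350,300),("traycentre",193,218),("post",282,272),("hub",300,217),("box",430,205),("bottle",257,286),("jar",382,232)]: print(n,P[v,u].round(4))
cv2.imwrite("pics/z3.png",cv2.resize(s["color"][280:380,120:240],None,fx=6,fy=6,interpolation=cv2.INTER_CUBIC)[:600,:800])
E
```

```text
0.9960459183673469
table [ 0.3638 -0.1117 -0.0026]
traycentre [0.574  0.2843 0.0034]
post [0.4399 0.0571 0.1106]
hub [0.5647 0.0147 0.102 ]
box [ 0.5913 -0.2906  0.0881]
bottle [0.4102 0.1126 0.1226]
jar [ 0.5305 -0.1825  0.0613]
```

View pics/z1.png

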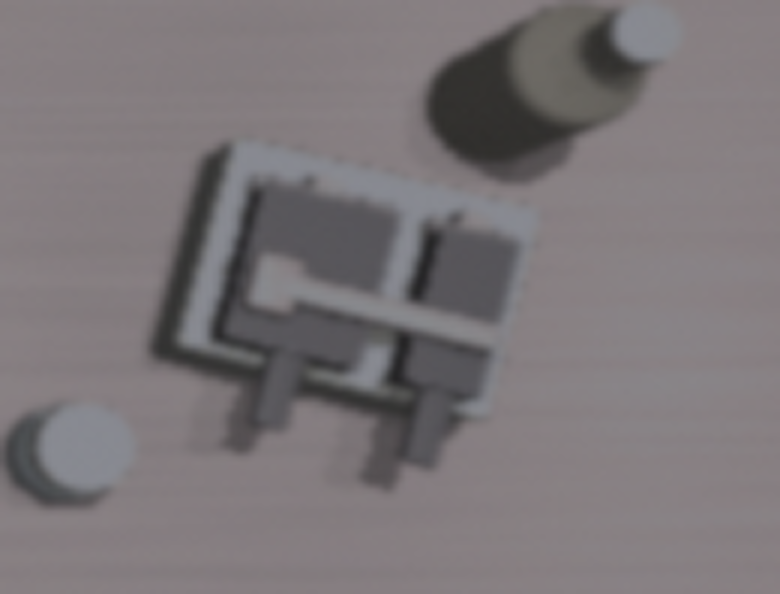

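View pics/z2.png

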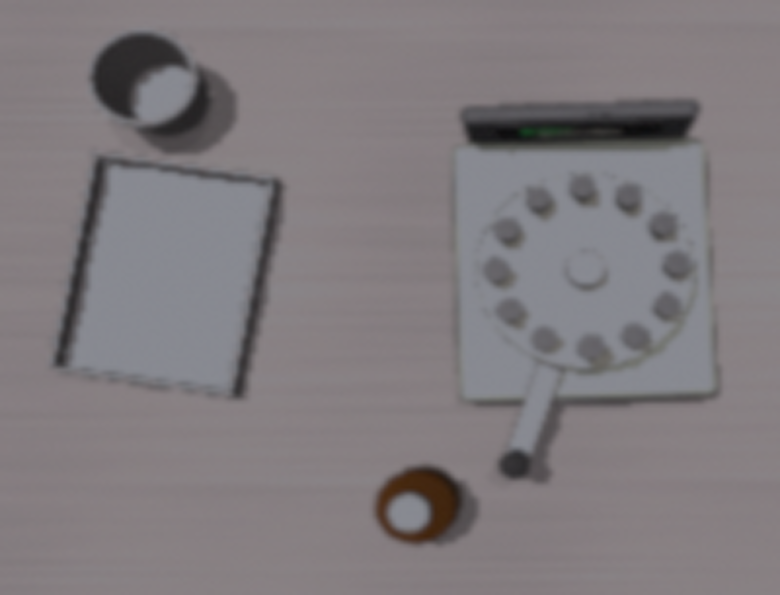

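View pics/z3.png

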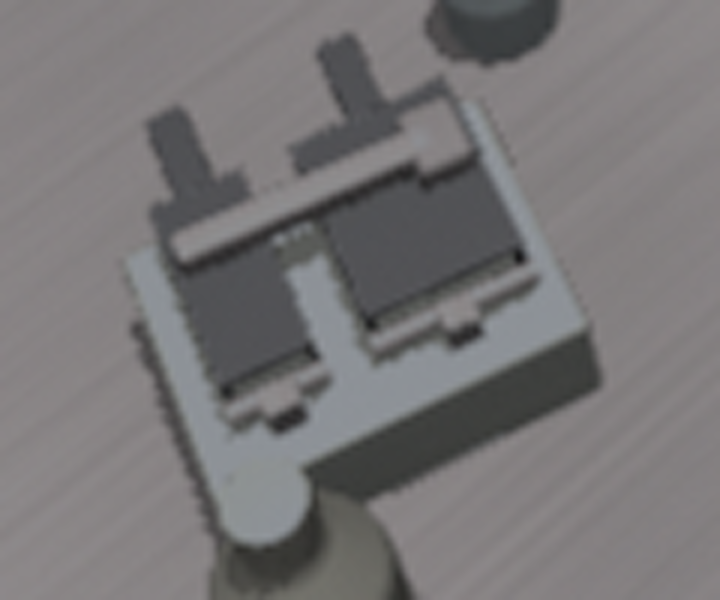

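```bash
python3 - <<'E'
from h import *
t=pickle.load(open("top0.pkl","rb"))
def q1(l,z): a=np.array(l,float); return onplane(t,370+(a[:,0]+.5)/6-.5,150+(a[:,1]+.5)/5.4-.5,z)
def q2(l,z): a=np.array(l,float); return onplane(t,150+(a[:,0]+.5)/3.9-.5,140+(a[:,1]+.5)/3.5-.5,z)
b=q1([(232,145),(537,210),(180,345),(490,415)],.05); print("box RL RR FL FR\n",b[:,:2].round(4))
ys=np.arctan2(*(b[0]-b[1])[[1,0]]),np.arctan2(*(b[2]-b[3])[[1,0]]); xs=np.arctan2(*(b[0]-b[2])[[1,0]]),np.arctan2(*(b[1]-b[3])[[1,0]])
print("yaw from y", np.degrees(ys)-90,"from x",np.degrees(xs), "lens",np.linalg.norm(b[0]-b[1]),np.linalg.norm(b[0]-b[2]))
yaw=np.radians(np.mean(np.r_[np.degrees(ys)-90,np.degrees(xs)])); R=np.array([[np.cos(yaw),-np.sin(yaw)],[np.sin(yaw),np.cos(yaw)]])
o=b.mean(0)[:2]-R@[.01,0]; print("yaw",np.degrees(yaw),"box o",o.round(4))
k=q1([(255,283),(495,337)],.085); print("key head/tail",k.round(4), "yaw",np.degrees(np.arctan2(*(k[0]-k[1])[[1,0]])),np.linalg.norm(k[0]-k[1]), "mid",k.mean(0))
tb=q1([(274,427),(283,350)],.074); print("tab tip, root",tb.round(4)); print("in box",(tb[:,:2]-o)@R)
print("key in box",(k[:,:2]-o)@R)
tr=q2([(100,157),(282,182),(240,395),(57,367)],.028); print("tray",tr.round(4),tr.mean(0)); print(np.linalg.norm(np.diff(tr,axis=0),axis=1))
h=q2([(587,268)],.1)[0]; p=q2([(515,464)],.110)[0]; print("hub",h,"post",p,np.linalg.norm((h-p)[:2]),"dir",np.degrees(np.arctan2(*(p-h)[[1,0]])))
a=q2([(455,148),(704,145),(462,402),(718,396)],.055); print("housing RL RR FL FR",a.round(4),a.mean(0))
P=pts(t)
print("jar",q1([(86,447)],.065)); print("bottle",q2([(410,512)],.125)); print("cup",q2([(148,82)],.075)); print("tall",q1([(648,32)],.15))
E
```

```text
box RL RR FL FR
 [[ 0.667  -0.254 ]
 [ 0.6358 -0.3771]
 [ 0.5758 -0.2294]
 [ 0.543  -0.3534]]
yaw from y [-14.18295074 -14.81953017] from x [-15.10232763 -14.31589765] lens 0.12696966780612545 0.09441461895358728
yaw -14.605176548098862 box o [ 0.5957 -0.3009]
key head/tail [[ 0.5992 -0.2499  0.085 ]
 [ 0.5746 -0.3427  0.085 ]] yaw 75.17547136975485 0.0959980373556007 mid [ 0.58688161 -0.29633567  0.085     ]
tab tip, root [[ 0.537  -0.2583  0.074 ]
 [ 0.5708 -0.2633  0.074 ]]
in box [[-0.06759992  0.02640766]
 [-0.03361701  0.03017708]]
key in box [[-0.00953604  0.05022493]
 [-0.00990356 -0.04577241]]
tray [[0.6566 0.3242 0.028 ]
 [0.6373 0.2069 0.028 ]
 [0.4858 0.2326 0.028 ]
 [0.5066 0.3489 0.028 ]] [0.57156376 0.27814577 0.028     ]
[0.11883656 0.15369744 0.11814321]
hub [0.56671947 0.01424245 0.1       ] post [0.43940406 0.05779316 0.11      ] 0.1345580773609609 dir 161.11575305380634
housing RL RR FL FR [[ 0.6559  0.0943  0.055 ]
 [ 0.6565 -0.0615  0.055 ]
 [ 0.4795  0.0908  0.055 ]
 [ 0.4821 -0.0667  0.055 ]] [0.5684873  0.01423367 0.055     ]
jar [[ 0.52940095 -0.1861877   0.065     ]]
bottle [[0.41055827 0.11732629 0.125     ]]
cup [[0.70004866 0.28229057 0.075     ]]
tall [[ 0.69305997 -0.37853635  0.15      ]]
```

```bash
cat > go.py <<'E'
import sys,numpy as np
from rig import env
o=env.observe(); R=o["tool_rot"]; p=o["position"]
a=list(map(float,sys.argv[1:])); hd=np.degrees(np.arctan2(R[1,1],R[0,1]))
d=R.T@(np.array(a[:3])-p)*1000
print("pos",p.round(4),"head",hd.round(2),"tilt",np.degrees(np.arccos(-R[2,2])).round(2),"q6",o["q"][5].round(1),"t",o["time_s"],"w",o["grip_width"])
if len(a)>3: print("turn",((-(a[3]-hd))+180)%360-180)
print("d",d.round(1), "rows trans",(np.linalg.norm(d)/62.5).round(1))
E
python3 go.py 0.57 -0.29 0.25 -14.8
```

```text
pos [ 0.2059 -0.5098  0.2308] head -68.01 tilt 0.06 q6 -12.3 t 0.15 w 0.08539046402346878
turn -53.21310980713582
d [419.9 -67.5 -19. ] rows trans 6.8
```

```bash
python3 -m inch '50 60 -9.6 -15 -8; 50 120 -19.3 -19 -16; 50 180 -29 -19 -24; 50 240 -38.5 -19 -32; 50 300 -48 -19 -40; 50 360 -58 -19 -48; 50 420 -67.5 -19 -53.2; 50 420 -67.5 -19 -53.2; 50 420 -67.5 -19 -53.2' 40
python3 - <<'E'
from rig import env
import cv2,pickle
im=env.get_image("wrist"); cv2.imwrite("pics/w1.png",im["color"]); pickle.dump(im,open("w1.pkl","wb"))
E
python3 go.py 0.5869 -0.2963 0.12 -14.8
```

```text
time_s: 1.27
position: [0.5697, -0.2903, 0.2499]
tool_rot: [[0.256, 0.967, -0.001], [0.967, -0.256, 0.0], [0.0, -0.001, -1.0]]
ft_force: [-1.0, 0.4, -0.8]
grip_width: 0.0502
pos [ 0.5693 -0.2908  0.2502] head -14.89 tilt 0.04 q6 -22.7 t 1.325 w 0.050038948189998454
turn -0.09226108934109334
d [ -0.8  18.5 130.2] rows trans 2.1
```

View pics/w1.png

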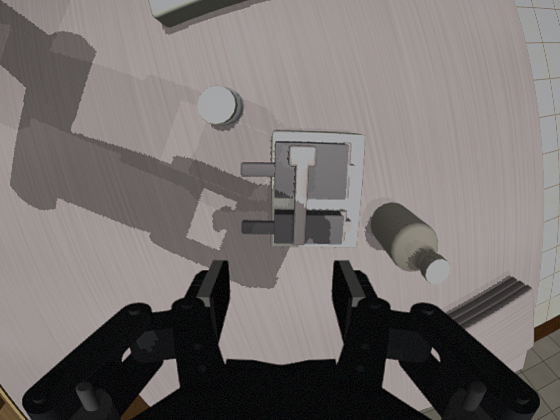

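The wrist view shows the key running from about (302,147) at the head to (300,244) at the tail. The wide guard's tab tip is at (242,168), and the box corners are near (274,131), (364,134), (357,247) and (272,244).

```bash
python3 - <<'E'
from h import *
w=pickle.load(open("w1.pkl","rb"))
cv2.imwrite("pics/w1z.png",cv2.resize(w["color"][120:260,230:380],None,fx=5,fy=4,interpolation=cv2.INTER_CUBIC)[:600,:800])
c=onplane(w,[274,364,357,272],[131,134,247,244],.05,True); print(c.round(4),c.mean(0))
k=onplane(w,[302,300],[147,244],.088,True);print(k.round(4),k.mean(0),np.linalg.norm(k[0]-k[1]))
print(onplane(w,[242],[168.5],.074,True))
E
```

```text
[[ 0.5785 -0.228   0.05  ]
 [ 0.6706 -0.2538  0.05  ]
 [ 0.6373 -0.3781  0.05  ]
 [ 0.5435 -0.3487  0.05  ]] [ 0.60746599 -0.30213651  0.05      ]
[[ 0.601  -0.2481  0.088 ]
 [ 0.5757 -0.3415  0.088 ]] [ 0.58833037 -0.29478321  0.088     ] 0.09681119991955905
[[ 0.53892265 -0.25473797  0.074     ]]
```

View pics/w1z.png

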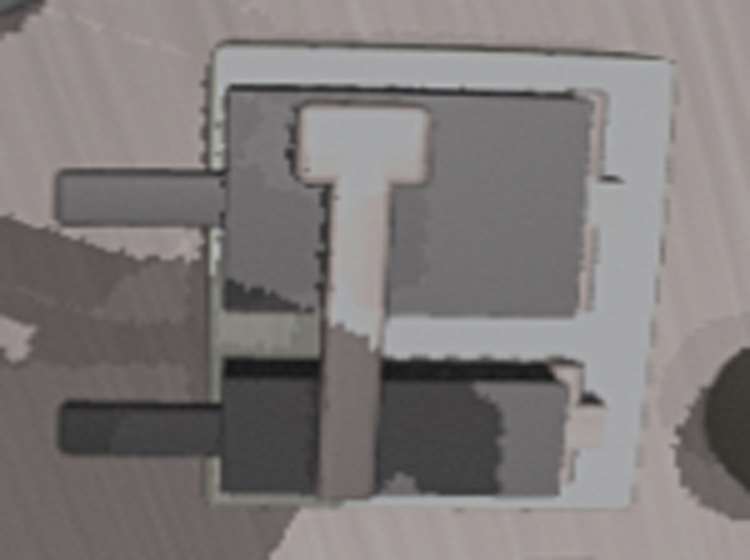

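```bash
python3 go.py 0.588 -0.2955 0.079 -15
```

```text
pos [ 0.5693 -0.2908  0.2502] head -14.89 tilt 0.04 q6 -22.7 t 1.325 w 0.050038948189998454
turn 0.10773891065889529
d [  0.2  19.4 171.2] rows trans 2.8
```

```bash
python3 -m inch '40 0 19 50 0; 40 0 19 100 0; 40 0 19 145 0; 40 0 19 162 0; 40 0 19 171 0; 40 0 19 171 0; 0 0 19 171 0; 0 0 19 171 0; 0 0 19 171 0; 0 0 19 171 0' 40
python3 - <<'E'
from rig import env
import cv2,pickle
im=env.get_image("wrist"); cv2.imwrite("pics/w2.png",im["color"]); 
o=env.observe();print(o["position"],o["ft_force"],o["grip_width"])
E
```

```text
time_s: 2.58
position: [0.5889, -0.2953, 0.0808]
tool_rot: [[0.256, 0.967, 0.002], [0.967, -0.256, -0.001], [-0.001, 0.002, -1.0]]
ft_force: [-1.0, 0.2, 6.5]
grip_width: 0.0106
[ 0.58893628 -0.29531206  0.08075174] [-1.98642947  1.17400043  6.26469055] 0.010300078218839687
```

View pics/w2.png

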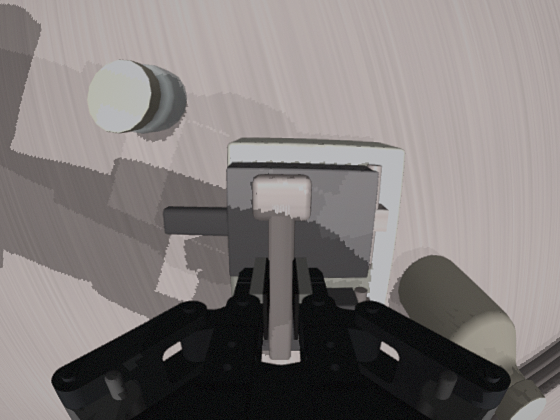

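The fingers are closed on the key between the two guards, with the key still square in view (281,290). I'll lift and check.

```bash
python3 -m inch '0 0 0 -5 0; 0 0 0 -20 0; 0 0 0 -50 0; 0 0 0 -90 0; 0 0 0 -120 0; 0 0 0 -120 0' 40
python3 - <<'E'
from rig import env
import cv2,pickle
for n in ["wrist","scene"]:
  im=env.get_image(n); cv2.imwrite(f"pics/{n}3.png",im["color"]) 
o=env.observe();print(o["position"],o["ft_force"],o["grip_width"])
E
```

```text
time_s: 3.38
position: [0.5892, -0.2954, 0.2025]
tool_rot: [[0.256, 0.967, 0.005], [0.967, -0.255, -0.003], [-0.002, 0.005, -1.0]]
ft_force: [-1.2, 0.5, -1.7]
grip_width: 0.0105
[ 0.58817707 -0.29477339  0.1988098 ] [-0.37992773 -0.14022262 -0.94764825] 0.010382675008847682
```

View pics/wrist3.png

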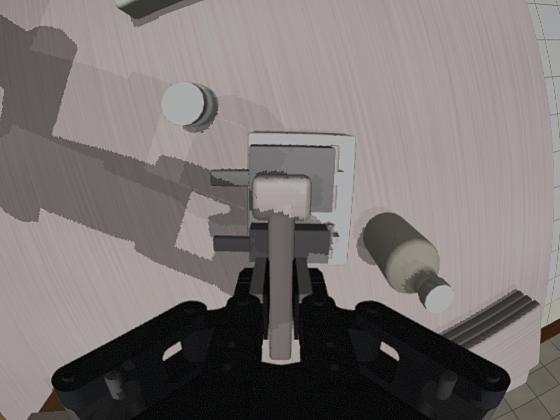

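View pics/scene3.png

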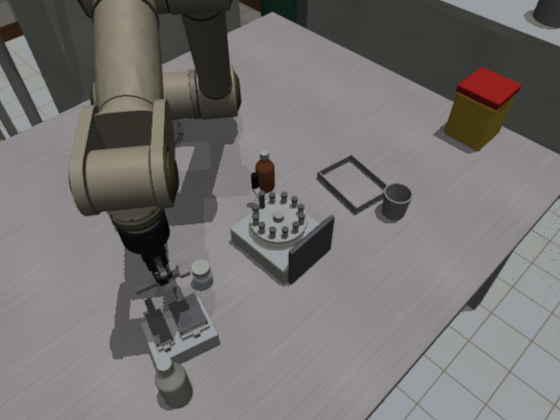

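```bash
python3 go.py 0.5716 0.278 0.20 80.7
```

```text
pos [ 0.5882 -0.2948  0.1988] head -14.81 tilt 0.05 q6 -22.1 t 3.475 w 0.010382675008847682
turn -95.51021843896459
d [ 549.5 -162.4   -0.9] rows trans 9.2
```

```bash
python3 -m inch '0 40 -12 -2 -8; 0 90 -27 -2 -18; 0 145 -43 -2 -28; 0 200 -59 -2 -38; 0 260 -77 -2 -48; 0 320 -95 -2 -58; 0 380 -112 -2 -68; 0 440 -130 -2 -78; 0 500 -148 -2 -88; 0 549 -162 -2 -95.5' 40; python3 go.py 0.5716 0.278 0.20 80.7
```

```text
time_s: 4.72
position: [0.5711, 0.2795, 0.1997]
tool_rot: [[-0.988, 0.156, -0.003], [0.156, 0.988, -0.001], [0.003, -0.001, -1.0]]
ft_force: [0.6, -0.2, -1.7]
grip_width: 0.0104
pos [0.5711 0.2795 0.1997] head 81.02 tilt 0.17 q6 -65.6 t 4.725 w 0.010429599100357546
turn 0.3207106896129517
d [-0.7 -1.4 -0.3] rows trans 0.0
```

```bash
python3 - <<'E'
from rig import env
import cv2,pickle
for n in ["wrist"]:
  im=env.get_image(n); cv2.imwrite(f"pics/{n}4.png",im["color"]);pickle.dump(im,open("w4.pkl","wb"))
E
python3 go.py 0.5716 0.278 0.010 80.7
```

```text
pos [0.5701 0.2847 0.1994] head 81.55 tilt 0.21 q6 -65.7 t 4.775 w 0.010672525655250209
turn 0.845990504161847
d [ -3.1  -6.7 189.4] rows trans 3.0
```

View pics/wrist4.png

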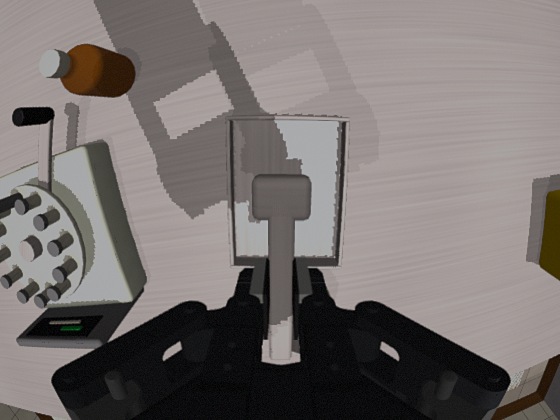

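```bash
python3 -m inch '0 0 0 0 0; 0 0 0 0 0; 0 0 0 0 0' 40; python3 - <<'E'
from h import *
w=pickle.load(open("w4.pkl","rb"))
c=onplane(w,[228,349,343,231],[116,117,267,266],.028,True); print(c.round(4),c.mean(0))
E
python3 go.py 0.5716 0.278 0.010 80.7
```

```text
time_s: 5.15
position: [0.5724, 0.276, 0.2011]
tool_rot: [[-0.986, 0.164, -0.001], [0.164, 0.986, -0.0], [0.0, -0.0, -1.0]]
ft_force: [0.7, 0.1, -0.4]
grip_width: 0.0105
[[0.4853 0.2426 0.028 ]
 [0.504  0.3576 0.028 ]
 [0.6597 0.3344 0.028 ]
 [0.6393 0.2152 0.028 ]] [0.57209665 0.28744019 0.028     ]
pos [0.5724 0.276  0.2011] head 80.57 tilt 0.03 q6 -65.5 t 5.15 w 0.01051927754293038
turn -0.12842064856755542
d [  1.    2.  191.1] rows trans 3.1
```

```bash
python3 -m inch '0 1 2 50 0; 0 1 2 105 0; 0 1 2 150 0; 0 1 2 175 0; 0 1 2 185 0; 0 1 2 189 0; 0 1 2 191 0; 0 1 2 191 0; 0 1 2 191 0' 40; python3 go.py 0.5716 0.278 0.010 80.7
```

```text
time_s: 6.28
position: [0.5718, 0.2794, 0.0109]
tool_rot: [[-0.987, 0.162, 0.001], [0.162, 0.987, 0.0], [-0.001, 0.0, -1.0]]
ft_force: [0.8, 0.3, -0.5]
grip_width: 0.0106
pos [0.5718 0.2794 0.0109] head 80.69 tilt 0.06 q6 -65.3 t 6.275 w 0.01064953811960255
turn -0.008482633560390695
d [-0.1 -1.4  0.9] rows trans 0.0
```

```bash
python3 -m inch '0 0 0 1.5 0; 0 0 0 2.5 0; 0 0 0 2.5 0; 20 0 0 2.5 0; 30 0 0 2.5 0; 30 0 0 2.5 0; 30 0 0 -20 0; 30 0 0 -80 0; 30 0 0 -140 0; 30 0 0 -190 0' 40
python3 - <<'E'
from rig import env
import cv2,pickle
for n in ["top","scene"]:
  im=env.get_image(n); cv2.imwrite(f"pics/{n}5.png",im["color"])
E
python3 go.py 0.5716 0.278 0.200 80.7
```

```text
time_s: 7.52
position: [0.5715, 0.2793, 0.2028]
tool_rot: [[-0.987, 0.162, 0.001], [0.162, 0.987, 0.0], [-0.001, 0.001, -1.0]]
ft_force: [-0.1, -0.6, -0.3]
grip_width: 0.0299
pos [0.5733 0.2799 0.2066] head 80.7 tilt 0.65 q6 -65.3 t 7.625 w 0.03035507135802979
turn 0.0001717650710872931
d [ 1.5 -2.2  6.6] rows trans 0.1
```

View pics/scene5.png

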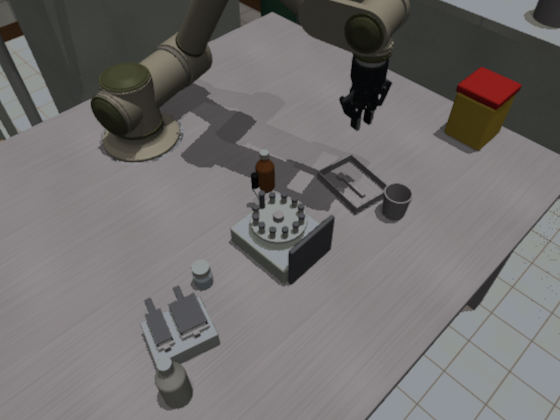

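View pics/top5.png

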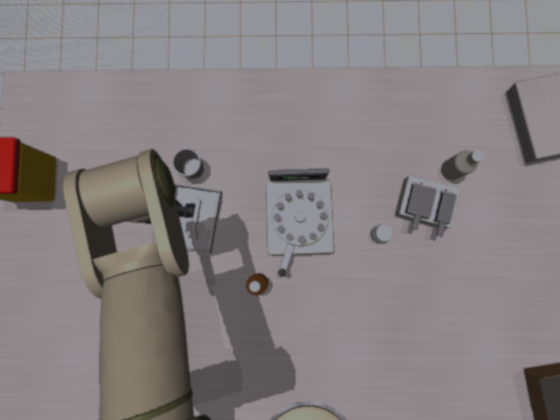

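Key lies flat in the tray (scene view, near (350,185)), and the bottles, cup and jar look unmoved. Next is the lever, so I'll refine the post position.

```bash
python3 - <<'E'
from h import *
s=pickle.load(open("scene0.pkl","rb")); w=pickle.load(open("w1.pkl","rb"))
print("wristcam offset from TCP at w1",(-w["R"].T@w["t"]-[0.5693,-.2908,.2502]).round(3))
cv2.imwrite("pics/s0z.png",cv2.resize(s["color"][140:240,230:340],None,fx=7,fy=6,interpolation=cv2.INTER_CUBIC))
P=pts(s)
sub=P[165:195,245:265]; m=(s["color"][165:195,245:265].max(-1)<45)&(sub[...,2]>.05)
print(m.sum(), sub[m].min(0),sub[m].max(0),sub[m].mean(0))
E
```

```text
wristcam offset from TCP at w1 [0.019 0.072 0.142]
151 [ 0.40374967 -0.46215325  0.05048092] [1.06782502 0.10339861 0.92424593] [0.44194505 0.0646746  0.09001638]
```

View pics/s0z.png

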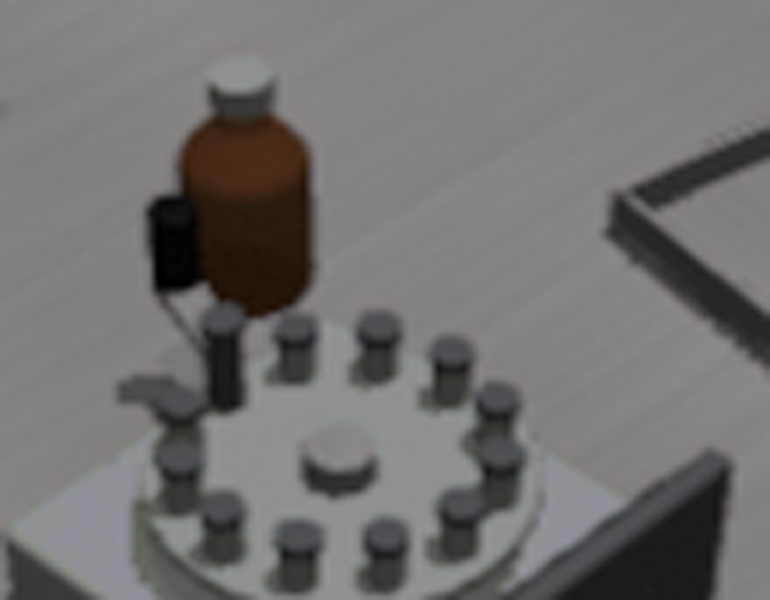

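```bash
python3 go.py 0.44 0.0575 0.20 71
```

```text
pos [0.5733 0.2799 0.2066] head 80.7 tilt 0.65 q6 -65.3 t 7.625 w 0.03035507135802979
turn 9.700171765071104
d [  95.7 -241.1    4.5] rows trans 4.2
```

```bash
python3 -m inch '34 20 -50 0 0; 34 40 -100 0 2; 34 60 -150 0 5; 34 80 -200 0 8; 34 94 -240.4 0 9.7; 34 94 -240.4 0 9.7; 34 94 -240.4 0 9.7; 34 94 -240.4 0 9.7'
python3 - <<'E'
from rig import env
from h import *
im=env.get_image("wrist"); cv2.imwrite(f"pics/w6.png",im["color"]);pickle.dump(im,open("w6.pkl","wb"))
s=pickle.load(open("scene0.pkl","rb"));print(onplane(s,[254.6],[173.4],.11))
E
python3 go.py 0.44 0.0575 0.097 71
```

```text
time_s: 8.62
position: [0.4402, 0.058, 0.2001]
tool_rot: [[-0.946, 0.324, -0.0], [0.324, 0.946, 0.0], [0.0, 0.0, -1.0]]
ft_force: [0.4, -0.8, 1.1]
grip_width: 0.034
[[0.44035224 0.06081584 0.11      ]]
pos [0.4402 0.058  0.2001] head 71.07 tilt 0.02 q6 -78.9 t 8.675 w 0.034234488176497095
turn 0.06994577463942164
d [ -0.   -0.6 103.1] rows trans 1.6
```

View pics/w6.png

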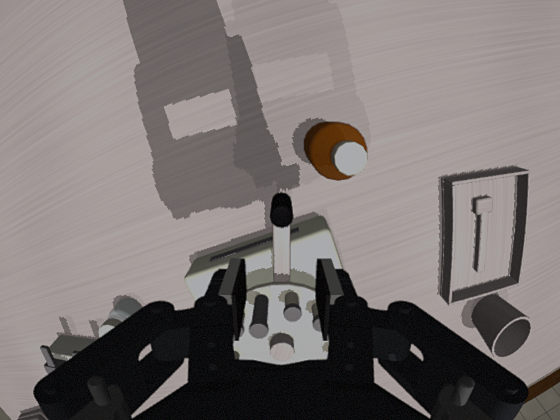

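The post is centred between the fingers, with its top around (282,213). The key is visible lying in the tray at (482,230).

```bash
python3 - <<'E'
from h import *
w=pickle.load(open("w6.pkl","rb"))
cv2.imwrite("pics/w6z.png",cv2.resize(w["color"][180:240,250:330],None,fx=8,fy=8,interpolation=cv2.INTER_CUBIC))
print(onplane(w,[282],[213],.11,True), proj(w,[[.44,.0578,.11],[.44,.0578,.068]],True))
E
```

```text
[[0.43545691 0.0614621  0.11      ]] [[279.34279641 220.01873403]
 [279.48319049 205.46727712]]
```

View pics/w6z.png

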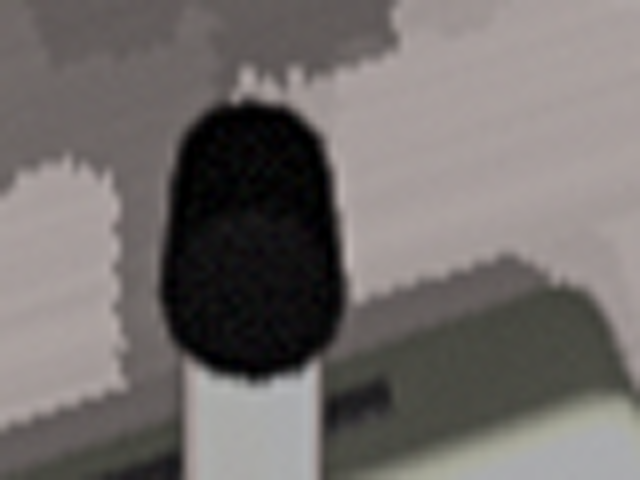

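```bash
python3 go.py 0.439 0.0595 0.092 71
```

```text
pos [0.4402 0.058  0.2001] head 71.07 tilt 0.02 q6 -78.9 t 8.675 w 0.034234488176497095
turn 0.06994577463942164
d [  1.6   1.  108.1] rows trans 1.7
```

```bash
python3 -m inch '34 1.6 1 40 0; 34 1.6 1 80 0; 34 1.6 1 100 0; 34 1.6 1 108 0; 34 1.6 1 108 0; 22 1.6 1 108 0; 22 1.6 1 108 0; 22 1.6 1 108 0' 20
python3 - <<'E'
from rig import env
from h import *
im=env.get_image("scene"); cv2.imwrite(f"pics/s7.png",cv2.resize(im["color"][140:240,200:340],None,fx=5.5,fy=5.5,interpolation=cv2.INTER_CUBIC))
im=env.get_image("wrist"); cv2.imwrite(f"pics/w7.png",im["color"])
E
python3 go.py 0.439 0.0595 0.092 71
```

```text
time_s: 9.68
position: [0.4388, 0.0588, 0.0927]
tool_rot: [[-0.945, 0.326, 0.001], [0.326, 0.945, -0.0], [-0.001, 0.0, -1.0]]
ft_force: [0.1, -1.2, -0.4]
grip_width: 0.0218
pos [0.4387 0.0588 0.0925] head 70.99 tilt 0.02 q6 -78.8 t 9.775 w 0.022055925065490256
turn -0.01200806023439327
d [0.  0.8 0.5] rows trans 0.0
```

View pics/s7.png

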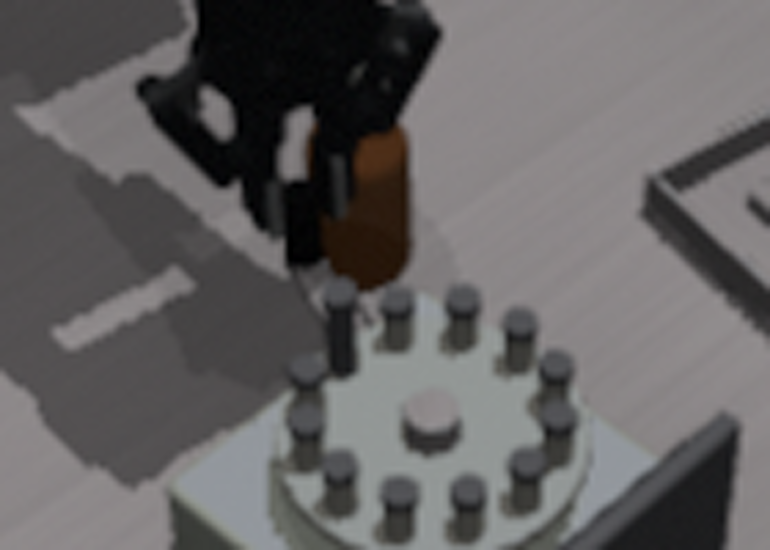

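View pics/w7.png

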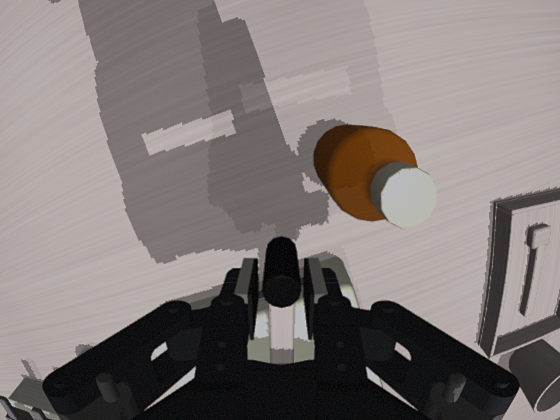

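```bash
python3 -m inch '22 -1.3 -18.8 0 -8; 22 -5.2 -37.2 0 -16; 22 -11.7 -54.9 0 -24; 22 -20.5 -71.5 0 -32; 22 -28.6 -83.1 0 -38; 22 -31.6 -86.8 0 -40; 22 -33.9 -89.5 0 -41.5; 22 -33.9 -89.5 0 -41.5; 22 -33.9 -89.5 0 -41.5' 20
python3 - <<'E'
from rig import env
from h import *
im=env.get_image("scene"); cv2.imwrite(f"pics/s8.png",cv2.resize(im["color"][140:240,200:340],None,fx=5.5,fy=5.5,interpolation=cv2.INTER_CUBIC))
im=env.get_image("wrist"); cv2.imwrite(f"pics/w8.png",im["color"])
o=env.observe(); p=o["position"][:2]-[.5664,.0150]; print(np.degrees(np.arctan2(p[1],p[0]))%360,np.hypot(*p),o["ft_force"],o["tool_rot"][:,1]@o["ft_force"])
E
```

```text
time_s: 10.9
position: [0.4413, -0.0362, 0.0924]
tool_rot: [[-0.924, -0.383, -0.001], [-0.383, 0.924, 0.001], [-0.0, 0.001, -1.0]]
ft_force: [-0.3, 5.9, 2.2]
grip_width: 0.0222
202.21935433166843 0.13517774385992257 [-1.26912981  5.10440498  2.72390475] 5.205421748931987
```

View pics/s8.png

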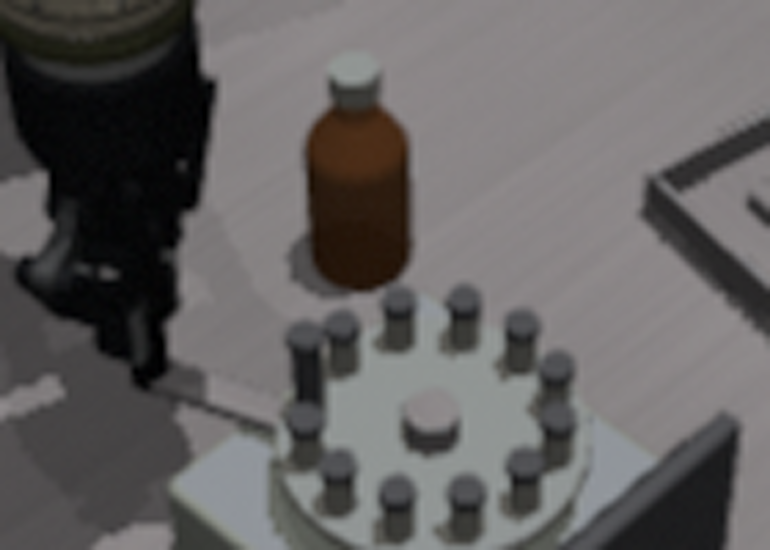

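View pics/w8.png

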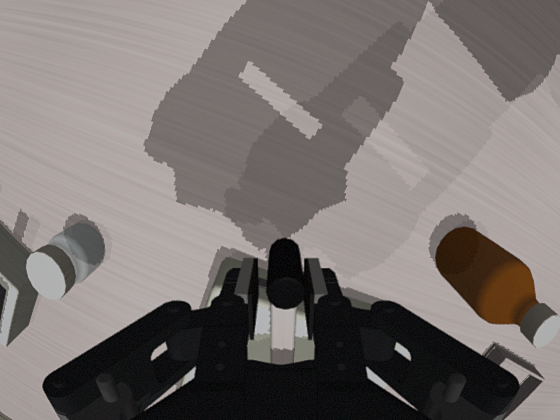

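The carousel stepped one station: the tall tube moved from (340,320) to (305,350) in the zoom. I'll nudge a little further to confirm it is on the stop.

```bash
python3 -m inch '22 0 -2 0 -0.8; 22 0 -3.5 0 -1.5; 22 0 -3.5 0 -1.5'
python3 - <<'E'
from rig import env
from h import *
o=env.observe(); p=o["position"][:2]-[.5664,.0150]; print(np.degrees(np.arctan2(p[1],p[0]))%360,np.hypot(*p),o["ft_force"],o["tool_rot"][:,1]@o["ft_force"])
E
```

```text
time_s: 11.38
position: [0.442, -0.0376, 0.0923]
tool_rot: [[-0.914, -0.406, -0.002], [-0.406, 0.914, 0.005], [-0.0, 0.005, -1.0]]
ft_force: [-0.4, 16.6, 6.5]
grip_width: 0.0217
202.92410117237574 0.13509819611047968 [-0.41452761 16.63779238  6.48841017] 15.40661944685982
```

```bash
python3 -m inch '22 -1.3 18.8 0 8; 22 -5.2 37.2 0 16; 22 -11.7 54.9 0 24; 22 -20.5 71.5 0 32; 22 -31.6 86.8 0 40; 22 -36.3 92.1 0 43; 25 -36.3 92.1 0 43; 25 -36.3 92.1 0 43'
python3 - <<'E'
from rig import env
from h import *
im=env.get_image("wrist"); cv2.imwrite(f"pics/w9.png",im["color"])
o=env.observe(); p=o["position"][:2]-[.5664,.0150]; print(np.degrees(np.arctan2(p[1],p[0]))%360,np.hypot(*p),o["ft_force"],o["tool_rot"][:,1]@o["ft_force"])
E
```

```text
time_s: 12.38
position: [0.4386, 0.0585, 0.0923]
tool_rot: [[-0.946, 0.325, 0.0], [0.325, 0.946, -0.0], [-0.0, -0.0, -1.0]]
ft_force: [0.4, 0.0, 0.6]
grip_width: 0.0249
161.2284199098008 0.13498873661687966 [ 0.32627761 -0.42643765  0.73888253] -0.29735124227184634
```

View pics/w9.png

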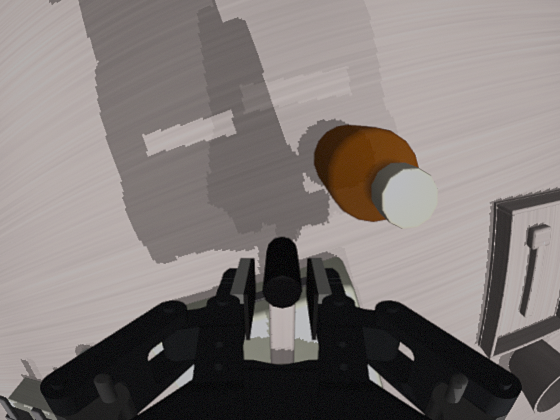

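Home, with gaps on both sides of the post and no force. Second stroke.

```bash
python3 -m inch '22 -1.3 -18.8 0 -8; 22 -5.2 -37.2 0 -16; 22 -11.7 -54.9 0 -24; 22 -20.5 -71.5 0 -32; 22 -28.6 -83.1 0 -38; 22 -31.6 -86.8 0 -40; 22 -33.9 -89.5 0 -41.5; 22 -35.5 -91.2 0 -42.5; 22 -35.5 -91.2 0 -42.5; 22 -35.5 -91.2 0 -42.5' 20
python3 - <<'E'
from rig import env
from h import *
o=env.observe(); p=o["position"][:2]-[.5664,.0150]; print(np.degrees(np.arctan2(p[1],p[0]))%360,np.hypot(*p),o["tool_rot"][:,1]@o["ft_force"])
E
python3 -m inch '22 -1.3 18.8 0 8; 22 -5.2 37.2 0 16; 22 -11.7 54.9 0 24; 22 -20.5 71.5 0 32; 22 -31.6 86.8 0 40; 22 -35.5 91.2 0 42.5; 25 -35.5 91.2 0 42.5; 25 -35.5 91.2 0 42.5'
python3 - <<'E'
from rig import env
from h import *
im=env.get_image("wrist"); cv2.imwrite(f"pics/w10.png",im["color"])
im=env.get_image("scene"); cv2.imwrite(f"pics/s10.png",cv2.resize(im["color"][140:240,200:340],None,fx=5.5,fy=5.5,interpolation=cv2.INTER_CUBIC))
o=env.observe(); p=o["position"][:2]-[.5664,.0150]; print(np.degrees(np.arctan2(p[1],p[0]))%360,np.hypot(*p),o["tool_rot"][:,1]@o["ft_force"])
E
```

```text
time_s: 13.68
position: [0.4416, -0.0372, 0.0923]
tool_rot: [[-0.917, -0.399, -0.002], [-0.399, 0.917, 0.004], [0.0, 0.004, -1.0]]
ft_force: [-0.8, 13.2, 4.4]
grip_width: 0.0225
202.7134749335017 0.13531824245877752 12.455145847080283
time_s: 14.68
position: [0.4387, 0.0584, 0.0923]
tool_rot: [[-0.946, 0.325, 0.0], [0.325, 0.946, -0.0], [-0.0, -0.0, -1.0]]
ft_force: [0.6, -0.1, 0.1]
grip_width: 0.0251
161.23233287839486 0.13489780634597195 0.5478244755908993
```

View pics/w10.png

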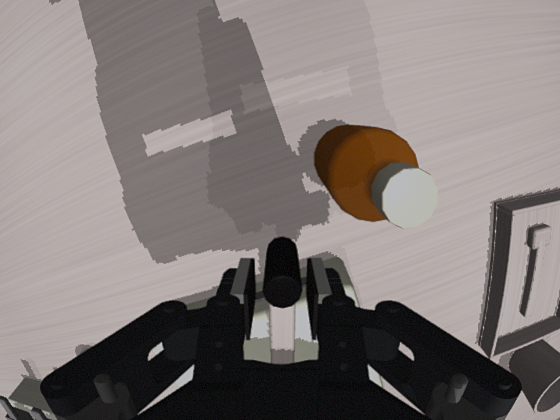

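View pics/s10.png

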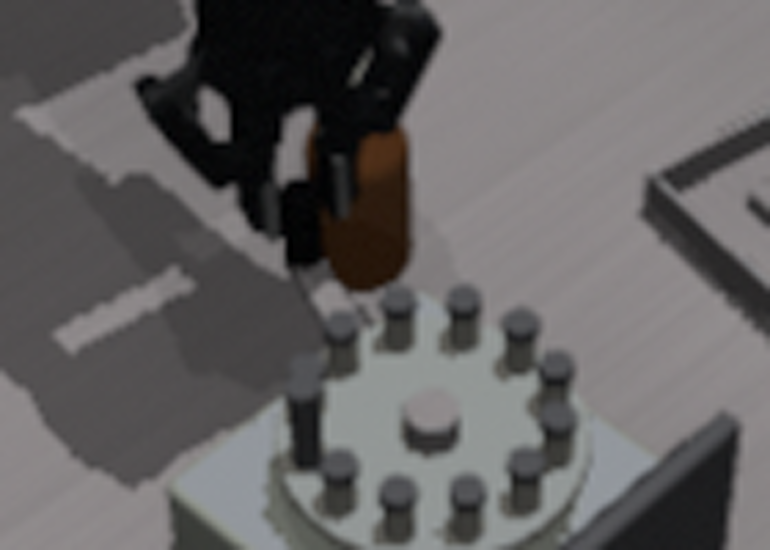

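The tall tube is now at (303,420), two stations on, and the lever is home. Third stroke.

```bash
python3 -m inch '22 -1.3 -18.8 0 -8; 22 -5.2 -37.2 0 -16; 22 -11.7 -54.9 0 -24; 22 -20.5 -71.5 0 -32; 22 -28.6 -83.1 0 -38; 22 -31.6 -86.8 0 -40; 22 -33.9 -89.5 0 -41.5; 22 -35.5 -91.2 0 -42.5; 22 -35.5 -91.2 0 -42.5; 22 -35.5 -91.2 0 -42.5' 20
python3 -m inch '22 -1.3 18.8 0 8; 22 -5.2 37.2 0 16; 22 -11.7 54.9 0 24; 22 -20.5 71.5 0 32; 22 -31.6 86.8 0 40; 22 -35.5 91.2 0 42.5; 26 -35.5 91.2 0 42.5; 30 -35.5 91.2 0 42.5; 34 -35.5 91.2 0 42.5; 34 -35.5 91.2 0 42.5'
python3 - <<'E'
from rig import env
from h import *
im=env.get_image("wrist"); cv2.imwrite(f"pics/w11.png",im["color"])
im=env.get_image("scene"); cv2.imwrite(f"pics/s11.png",cv2.resize(im["color"][140:240,200:340],None,fx=5.5,fy=5.5,interpolation=cv2.INTER_CUBIC))
E
```

```text
time_s: 16.02
position: [0.4416, -0.0372, 0.0922]
tool_rot: [[-0.917, -0.398, -0.002], [-0.398, 0.917, 0.004], [0.0, 0.004, -1.0]]
ft_force: [-2.3, 12.9, 4.6]
grip_width: 0.022
time_s: 17.27
position: [0.4388, 0.0585, 0.0923]
tool_rot: [[-0.945, 0.326, 0.0], [0.326, 0.945, -0.0], [-0.0, -0.0, -1.0]]
ft_force: [-0.5, -0.2, -0.1]
grip_width: 0.0341
```

View pics/w11.png

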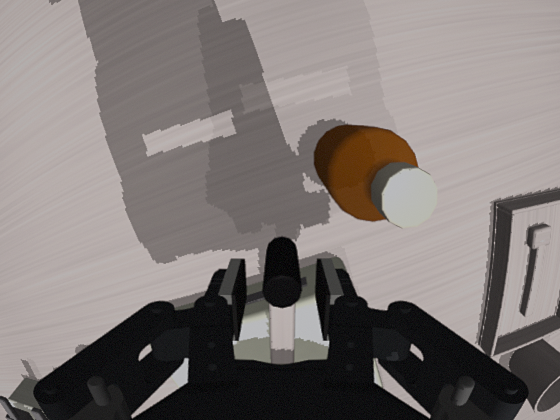

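View pics/s11.png

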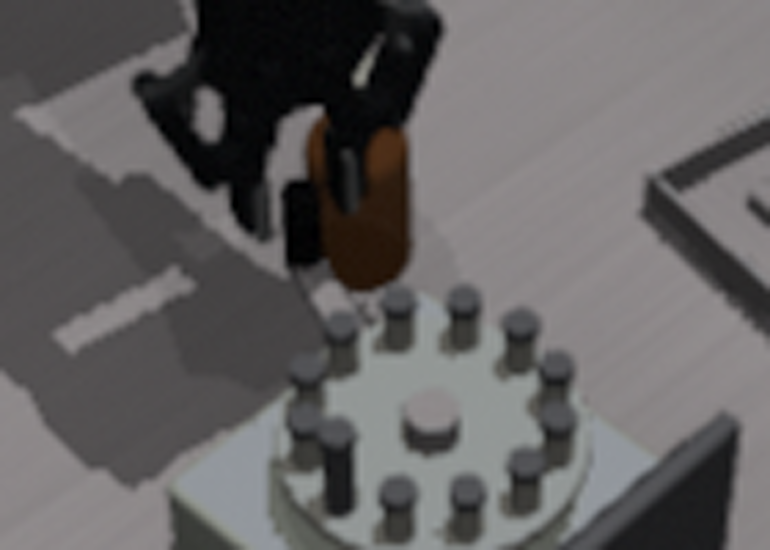

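Three stations done (tall tube at (338,465)), lever home, fingers open around the post. I'll lift clear and move over the wide guard's tab.

```bash
python3 -m inch '34 0 0 -30 0; 34 0 0 -80 0; 34 0 0 -118 0; 34 0 0 -118 0'; python3 go.py 0.5477 -0.2578 0.19 75.2
```

```text
time_s: 17.88
position: [0.4398, 0.0586, 0.2126]
tool_rot: [[-0.946, 0.326, 0.006], [0.326, 0.946, -0.001], [-0.006, 0.001, -1.0]]
ft_force: [0.3, -0.1, -1.0]
grip_width: 0.0339
pos [0.4398 0.0586 0.2126] head 71.0 tilt 0.33 q6 -78.8 t 17.875 w 0.03391810570364235
turn -4.200112507920323
d [-204.9 -264.1   23.5] rows trans 5.4
```

```bash
python3 -m inch '34 -34 -44 0 -1; 34 -68 -88 0 -2; 34 -102 -132 0 -3; 34 -137 -176 5 -4.2; 34 -171 -220 12 -4.2; 34 -205 -264 20 -4.2; 34 -205 -264 20 -4.2; 34 -205 -264 20 -4.2; 34 -205 -264 20 -4.2'
python3 - <<'E'
from rig import env
from h import *
im=env.get_image("wrist"); cv2.imwrite(f"pics/w12.png",im["color"]);pickle.dump(im,open("w12.pkl","wb"))
im=env.get_image("top"); cv2.imwrite(f"pics/t12.png",im["color"]);pickle.dump(im,open("t12.pkl","wb"))
E
python3 go.py 0.5477 -0.2578 0.054 75.2
```

```text
time_s: 19.0
position: [0.5464, -0.2564, 0.1904]
tool_rot: [[-0.967, 0.254, -0.0], [0.254, 0.967, 0.0], [0.0, 0.0, -1.0]]
ft_force: [0.2, 0.4, 0.1]
grip_width: 0.0339
pos [ 0.5466 -0.2566  0.1907] head 75.26 tilt 0.02 q6 -111.6 t 19.1 w 0.03364797693585554
turn 0.05771190131713411
d [ -1.3  -0.9 136.7] rows trans 2.2
```

View pics/w12.png

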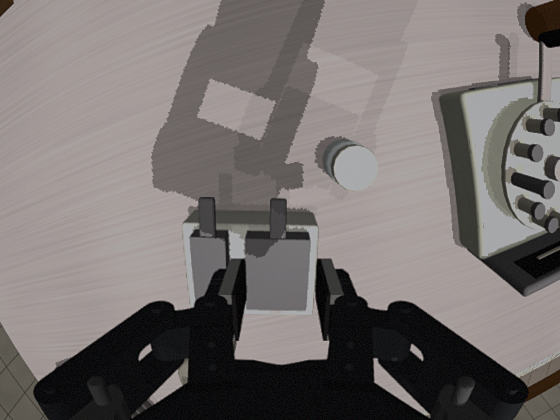

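View pics/t12.png

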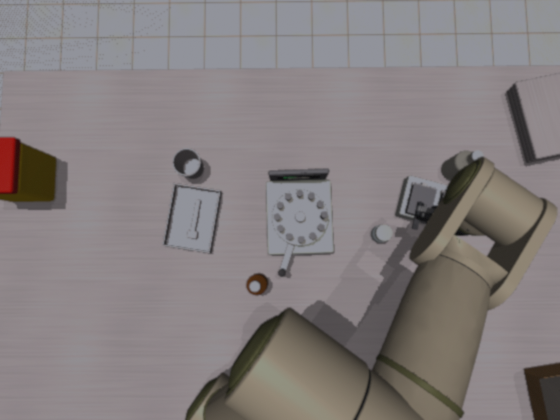

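The wide guard's tab runs from its tip at about (277,199) to its root at (279,236), roughly in line with the finger midline. In the top view the lever is home and the key is in the tray.

```bash
python3 - <<'E'
from h import *
w=pickle.load(open("w12.pkl","rb"))
cv2.imwrite("pics/w12z.png",cv2.resize(w["color"][185:325,175:335],None,fx=5,fy=4.2,interpolation=cv2.INTER_CUBIC))
E
```

```text
(no output)
```

View pics/w12z.png

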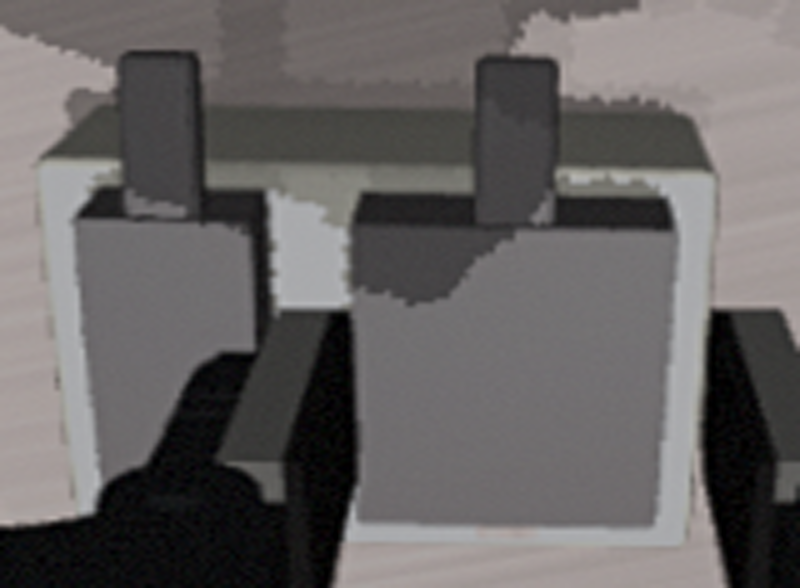

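```bash
python3 - <<'E'
from h import *
w=pickle.load(open("w12.pkl","rb"))
def q(l,z): a=np.array(l,float); return onplane(w,175+(a[:,0]+.5)/5-.5,185+(a[:,1]+.5)/4.2-.5,z,True)
t=q([(517,63),(515,222)],.074); print("tab tip/root",t.round(4),np.linalg.norm(t[0]-t[1]))
g=q([(354,232),(678,232),(656,527),(357,524)],.076); print("guard FR FL RL RR",g.round(4)); 
e=lambda a,b:np.degrees(np.arctan2(b[1]-a[1],b[0]-a[0]))
print("y dirs",e(g[0],g[1])-90,e(g[3],g[2])-90,"x dirs",e(g[1],g[2]),e(g[0],g[3]),"tab",e(t[0],t[1]), np.linalg.norm(g[0]-g[1]),np.linalg.norm(g[1]-g[2]))
print("rear mid",g[2:].mean(0),"front mid",g[:2].mean(0))
b=q([(42,158),(716,172)],.05); print("box front R,L",b.round(4),e(b[0],b[1])-90,np.linalg.norm(b[0]-b[1]))
o=np.array([.597,-.2985]); y=np.radians(-15); R=np.array([[np.cos(y),-np.sin(y)],[np.sin(y),np.cos(y)]])
for n,v in [("tabtip",[-.068,.027]),("tabroot",[-.034,.027]),("frontR",[-.04,-.065]),("frontL",[-.04,.065])]: print(n,o+R@v)
E
```

```text
tab tip/root [[ 0.5371 -0.2554  0.074 ]
 [ 0.569  -0.2642  0.074 ]] 0.03313139993476522
guard FR FL RL RR [[ 0.5635 -0.291   0.076 ]
 [ 0.5775 -0.2379  0.076 ]
 [ 0.6457 -0.2574  0.076 ]
 [ 0.6308 -0.3114  0.076 ]]
y dirs -14.770935557075092 -15.449762873888147 x dirs -16.008724089208275 -16.822298583237703 tab -15.501607027018451 0.05500173983372038 0.07093299136583403
rear mid [ 0.6382514  -0.28441104  0.076     ] front mid [ 0.57051537 -0.26445767  0.076     ]
box front R,L [[ 0.5408 -0.3493  0.05  ]
 [ 0.576  -0.2279  0.05  ]] -16.176461563126907 0.12635567544847812
tabtip [ 0.53830516 -0.25482031]
tabroot [ 0.57114664 -0.26362016]
frontR [ 0.54153973 -0.35093242]
frontL [ 0.5751862  -0.22536206]
```

```bash
python3 -m inch '32 -0.6 -1.5 50 0.7; 32 -0.6 -1.5 95 0.7; 32 -0.6 -1.5 120 0.7; 32 -0.6 -1.5 132 0.7; 32 -0.6 -1.5 137.5 0.7; 32 -0.6 -1.5 137.5 0.7; 32 -0.6 -1.5 137.5 0.7'
python3 - <<'E'
from rig import env
from h import *
im=env.get_image("wrist"); cv2.imwrite(f"pics/w13.png",im["color"])
E
python3 go.py 0.5467 -0.2581 0.053 74.6
```

```text
time_s: 19.98
position: [0.5472, -0.2594, 0.0538]
tool_rot: [[-0.964, 0.267, 0.001], [0.267, 0.964, -0.001], [-0.002, -0.001, -1.0]]
ft_force: [-0.5, 0.2, -1.0]
grip_width: 0.0323
pos [ 0.5471 -0.2594  0.0537] head 74.49 tilt 0.09 q6 -111.0 t 20.025 w 0.03216468875448941
turn -0.10803060202462689
d [0.7 1.1 0.7] rows trans 0.0
```

View pics/w13.png

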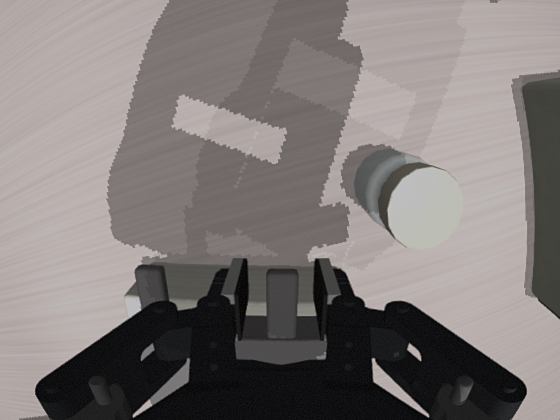

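```bash
python3 -m inch '5 0 0 0 0; 5 0 0 0 0; 5 0 0 0 0; 5 -0.9 0 -8.5 0; 5 -3.2 0 -16.8 0; 5 -9.3 0 -32.9 0; 5 -18.1 0 -47.6 0; 5 -29.3 0 -60.6 0; 5 -29.3 0 -60.6 0' 20
python3 - <<'E'
from rig import env
from h import *
im=env.get_image("scene"); cv2.imwrite(f"pics/s14.png",cv2.resize(im["color"][230:390,100:270],None,fx=4.5,fy=3.7,interpolation=cv2.INTER_CUBIC))
o=env.observe();print(o["ft_force"],o["grip_width"],o["wrist_torque"])
E
python3 go.py 0.5467 -0.2581 0.053 74.6
```

```text
time_s: 21.15
position: [0.5752, -0.2671, 0.1143]
tool_rot: [[-0.964, 0.267, 0.0], [0.267, 0.964, -0.001], [-0.0, -0.001, -1.0]]
ft_force: [-1.8, 2.8, 4.4]
grip_width: 0.0134
[-0.70916076  2.56463872  4.69889973] 0.013565633269284253 [ 0.43310931  0.00865953 -0.10668267]
pos [ 0.5749 -0.267   0.114 ] head 74.5 tilt 0.03 q6 -110.1 t 21.2 w 0.013565633269284253
turn -0.09609938116540206
d [29.5  1.  61. ] rows trans 1.1
```

View pics/s14.png

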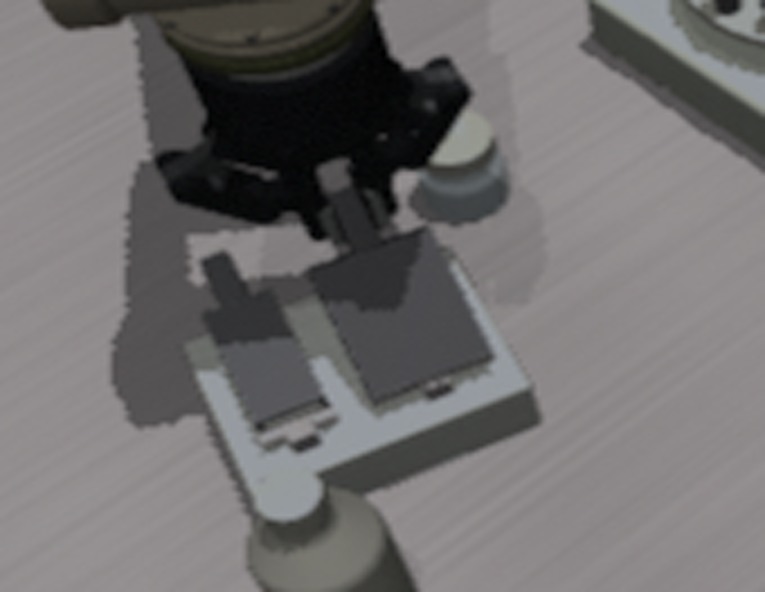

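The wide guard is rising in the grip (about 40°) and the narrow one is shut. Continuing.

```bash
python3 -m inch '5 -13.3 0 -10.9 0; 5 -28.3 0 -19.2 0; 5 -44.5 0 -24.9 0; 5 -61.5 0 -27.6 0; 5 -75.2 0 -27.7 0; 5 -88.8 0 -25.8 0; 5 -95.5 0 -24.2 0; 5 -95.5 0 -24.2 0'
python3 - <<'E'
from rig import env
from h import *
im=env.get_image("scene"); cv2.imwrite(f"pics/s15.png",cv2.resize(im["color"][230:390,100:270],None,fx=4.5,fy=3.7,interpolation=cv2.INTER_CUBIC))
o=env.observe();print(o["position"],o["ft_force"],o["grip_width"],o["wrist_torque"])
E
```

```text
time_s: 22.2
position: [0.6669, -0.293, 0.1374]
tool_rot: [[-0.964, 0.268, -0.0], [0.268, 0.964, -0.001], [0.0, -0.001, -1.0]]
ft_force: [-1.1, -0.4, 0.8]
grip_width: 0.0136
[ 0.66672041 -0.29300078  0.13751689] [-0.58900176 -1.88285099  2.22778648] 0.013351704871376583 [-0.12894381  0.22600245 -0.07141659]
```

View pics/s15.png

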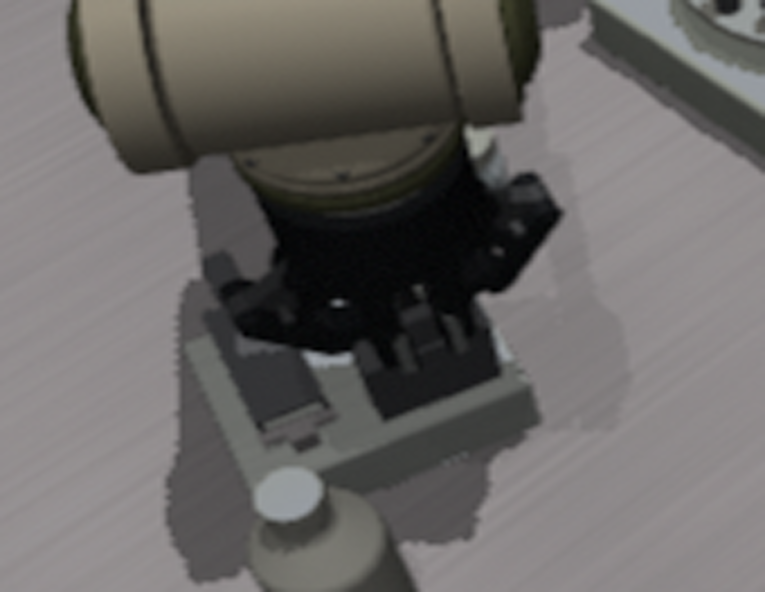

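The guard is past vertical, held by its tab. I'll release it, retreat up, then move to the front to look at the rocker.

```bash
python3 -m inch '25 0 0 0 0; 32 0 0 0 0; 32 0 0 0 0; 32 0 0 -20 0; 32 0 0 -60 0; 32 30 0 -75 0; 32 70 0 -75 0; 20 110 0 -60 0; 10 110 0 -60 0; 0 110 0 -60 0'
python3 - <<'E'
from rig import env
from h import *
im=env.get_image("scene"); cv2.imwrite(f"pics/s16.png",cv2.resize(im["color"][230:390,100:270],None,fx=4.5,fy=3.7,interpolation=cv2.INTER_CUBIC));pickle.dump(im,open("s16.pkl","wb"))
im=env.get_image("wrist"); cv2.imwrite(f"pics/w16.png",im["color"]);pickle.dump(im,open("w16.pkl","wb"))
im=env.get_image("top"); cv2.imwrite(f"pics/t16.png",cv2.resize(im["color"][150:260,370:500],None,fx=6,fy=5.4,interpolation=cv2.INTER_CUBIC));pickle.dump(im,open("t16.pkl","wb"))
o=env.observe();print(o["position"],o["ft_force"],o["grip_width"])
E
```

```text
time_s: 23.5
position: [0.5619, -0.2637, 0.1984]
tool_rot: [[-0.964, 0.268, 0.002], [0.268, 0.964, -0.001], [-0.002, -0.001, -1.0]]
ft_force: [0.2, -0.3, -0.2]
grip_width: 0.0001
[ 0.56210502 -0.26366844  0.19793093] [-0.07076323  0.00288169 -0.4396506 ] -0.000158169046186294
```

View pics/s16.png

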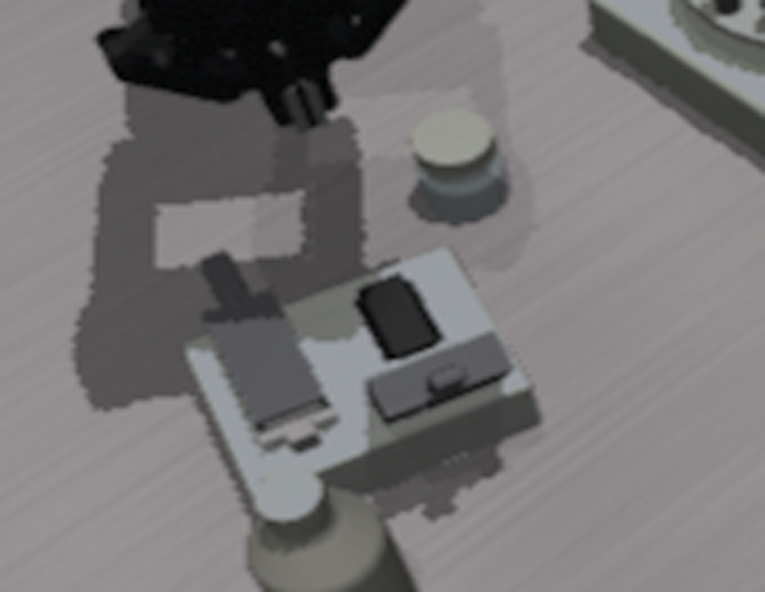

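View pics/w16.png

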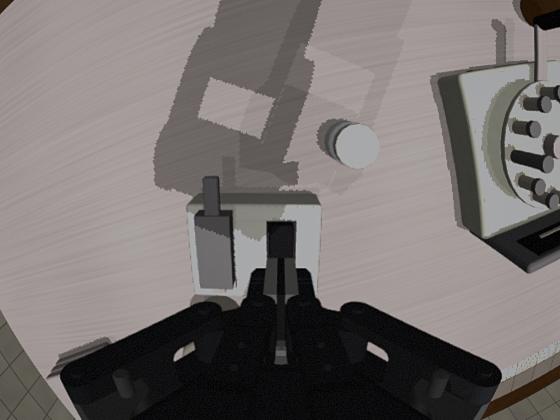

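View pics/t16.png

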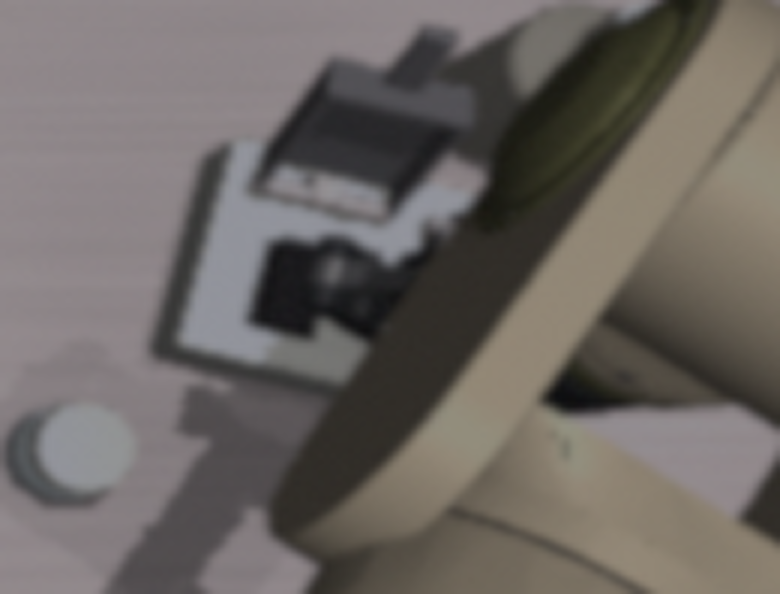

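The wide guard is open at its stop, the rocker is exposed (scene zoom, (360,290) to (440,345)), and the narrow guard is shut. Locating the rocker's front end next.

```bash
python3 - <<'E'
from h import *
s=pickle.load(open("s16.pkl","rb")); w=pickle.load(open("w16.pkl","rb"))
def q(l,z): a=np.array(l,float); return onplane(s,100+(a[:,0]+.5)/4.5-.5,230+(a[:,1]+.5)/3.7-.5,z)
f=q([(384,286)],.0655)[0]; r=q([(416,347)],.0566)[0]; print("front",f,"rear",r,np.linalg.norm(f-r),"mid",(f+r)/2)
print("wrist front",onplane(w,[281.5],[222],.0655,True))
cv2.imwrite("pics/w16z.png",cv2.resize(w["color"][190:300,240:330],None,fx=6,fy=5,interpolation=cv2.INTER_CUBIC))
h=np.array([.6412,-.2841]);u=np.array([.964,-.2656])
for n,p in (("f",f),("r",r)): print(n,(p[:2]-h)@u,(p[:2]-h)@[.2656,.964])
E
python3 go.py 0.5467 -0.2581 0.053 74.6
```

```text
front [ 0.58866889 -0.26953668  0.0655    ] rear [ 0.62352663 -0.27988443  0.0566    ] 0.03743457871828891 mid [ 0.60609776 -0.27471056  0.06105   ]
wrist front [[ 0.5776769  -0.26659955  0.0655    ]]
f -0.0545080086380643 8.677318706259402e-05
r -0.018156788710836952 -0.000630238263745651
pos [ 0.5621 -0.2637  0.1979] head 74.5 tilt 0.09 q6 -110.5 t 23.65 w -0.000158169046186294
turn -0.09845456772461603
d [ 16.5   1.3 144.9] rows trans 2.3
```

View pics/w16z.png

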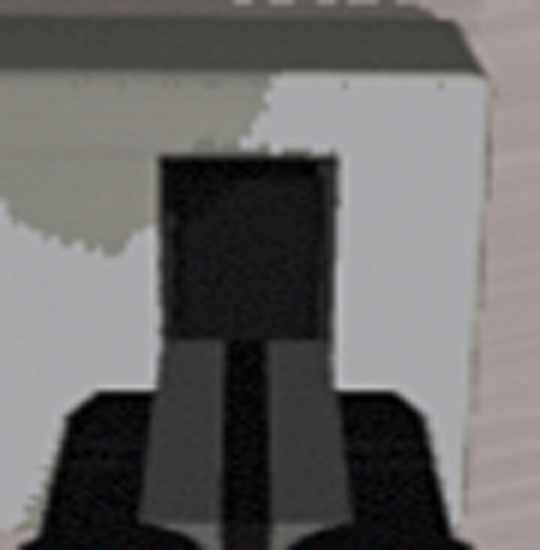

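```bash
python3 - <<'E'
from h import *
s=pickle.load(open("s16.pkl","rb")); w=pickle.load(open("w16.pkl","rb"))
def qs(l,z): a=np.array(l,float); return onplane(s,100+(a[:,0]+.5)/4.5-.5,230+(a[:,1]+.5)/3.7-.5,z)
def qw(l,z): a=np.array(l,float); return onplane(w,240+(a[:,0]+.5)/6-.5,190+(a[:,1]+.5)/5-.5,z,True)
h=np.array([.6412,-.2841]);u=np.array([.964,-.2656]);v=np.array([.2656,.964])
f=lambda P:[( round(float((p[:2]-h)@u*1000),1),round(float((p[:2]-h)@v*1000),1)) for p in P]
print("W boxfront",f(qw([(245,73),(490,76)],.05)),"rocker base front",f(qw([(245,157)],.05)),"sides@.058",f(qw([(162,200),(336,200)],.058)))
print("S box FL corner, RL corner",f(qs([(447,247),(540,390)],.05)),"rocker front @.0655",f(qs([(384,286)],.0655)),"rear@.05,.0566",f(qs([(416,352)],.05)),f(qs([(416,352)],.0566)), "front corners",f(qs([(362,296),(404,277)],.0655)))
P=pts(s); 
for y,x in [(300,390),(320,400),(335,410),(286,384)]: print(P[int(230+y/3.7),int(100+x/4.5)].round(4))
E
```

```text
W boxfront [(-78.1, -0.9), (-77.5, 37.0)] rocker base front [(-61.8, -1.0)] sides@.058 [(-56.1, -13.7), (-56.0, 13.0)]
S box FL corner, RL corner [(-72.7, 36.1), (28.4, 38.0)] rocker front @.0655 [(-54.5, 0.1)] rear@.05,.0566 [(-19.0, -1.3)] [(-15.4, -1.8)] front corners [(-53.6, -10.8), (-55.3, 10.1)]
[ 0.5959 -0.2729  0.0624]
[ 0.6068 -0.2765  0.0606]
[ 0.616  -0.2768  0.0565]
[ 0.5891 -0.2696  0.0659]
```

```bash
python3 go.py 0.5824 -0.2679 0.072 74.6
```

```text
pos [ 0.5621 -0.2637  0.1979] head 74.5 tilt 0.09 q6 -110.5 t 23.65 w -0.000158169046186294
turn -0.09845456772461603
d [-20.5   1.4 126. ] rows trans 2.0
```

```bash
python3 -m inch '0 -20.5 1.4 40 0; 0 -20.5 1.4 80 0; 0 -20.5 1.4 110 0; 0 -20.5 1.4 124 0; 0 -20.5 1.4 126 0; 0 -20.5 1.4 126 0'
python3 - <<'E'
from rig import env
from h import *
im=env.get_image("scene"); cv2.imwrite(f"pics/s17.png",cv2.resize(im["color"][230:390,100:270],None,fx=4.5,fy=3.7,interpolation=cv2.INTER_CUBIC))
im=env.get_image("wrist"); cv2.imwrite(f"pics/w17.png",cv2.resize(im["color"][190:340,200:360],None,fx=5,fy=4,interpolation=cv2.INTER_CUBIC))
o=env.observe();print(o["position"],o["ft_force"])
E
```

```text
time_s: 24.4
position: [0.5818, -0.2677, 0.0728]
tool_rot: [[-0.964, 0.267, 0.002], [0.267, 0.964, -0.001], [-0.002, -0.001, -1.0]]
ft_force: [0.8, 0.5, -0.8]
grip_width: 0.0001
[ 0.58171948 -0.26763181  0.07293377] [-0.04118967  0.56852449 -0.07958511]
```

View pics/s17.png

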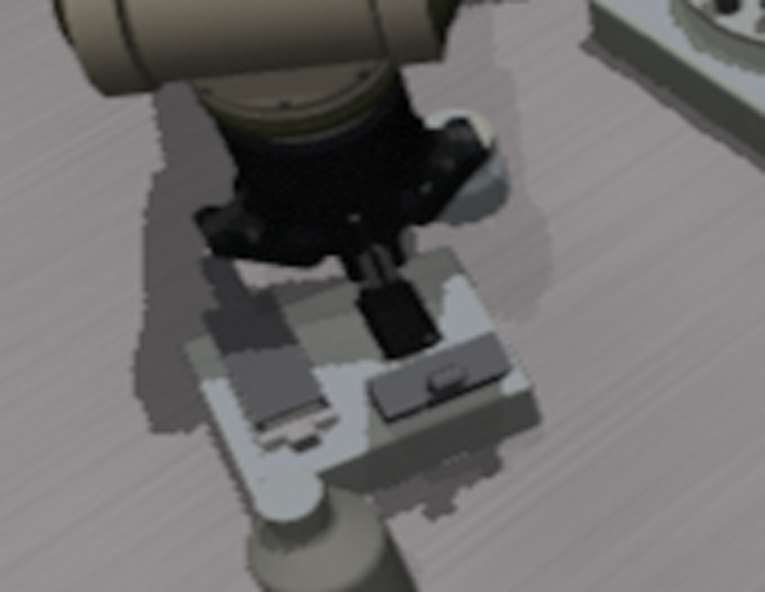

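View pics/w17.png

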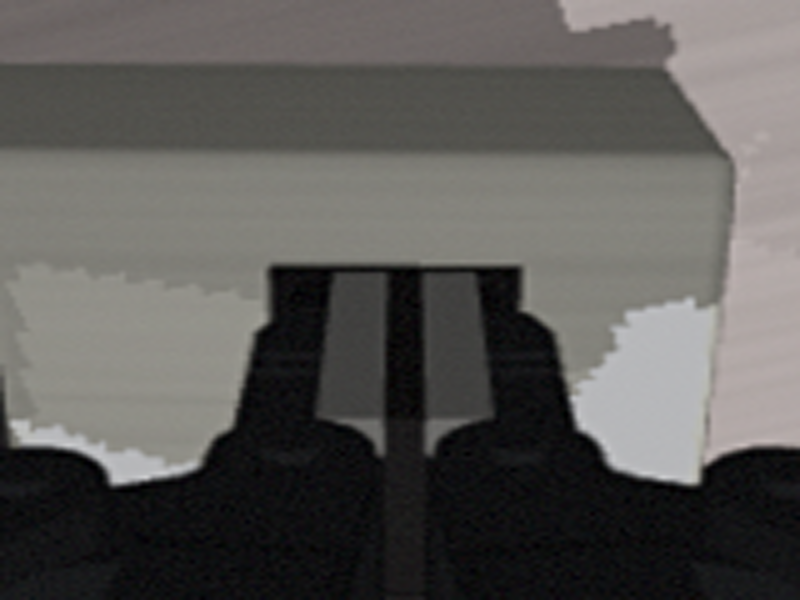

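```bash
python3 -m inch '0 -2 0 3 0; 0 -2 0 6 0; 0 -2 0 9 0; 0 -2 0 11 0; 0 -2 0 11 0'; python3 -m inch '0 0 0 1.5 0; 0 0 0 3 0; 0 0 0 3 0; 0 0 0 3 0'
```

```text
time_s: 25.12
position: [0.5829, -0.2678, 0.0606]
tool_rot: [[-0.964, 0.267, -0.0], [0.267, 0.964, 0.0], [0.0, 0.0, -1.0]]
ft_force: [-1.9, 0.9, 2.2]
grip_width: 0.0
time_s: 25.62
position: [0.5821, -0.2675, 0.0584]
tool_rot: [[-0.964, 0.267, -0.002], [0.267, 0.964, 0.001], [0.002, -0.0, -1.0]]
ft_force: [-9.1, 3.3, 10.6]
grip_width: 0.0002
```

```bash
python3 - <<'E'
from rig import env
from h import *
im=env.get_image("scene"); cv2.imwrite(f"pics/s18.png",cv2.resize(im["color"][280:340,160:230],None,fx=11,fy=10,interpolation=cv2.INTER_CUBIC))
P=pts(im); 
for y,x in [(300,390),(320,400),(335,410),(345,415)]: print(P[int(230+y/3.7),int(100+x/4.5)].round(4))
o=env.observe();print(o["position"],o["ft_force"])
E
```

```text
[ 0.5952 -0.2727  0.0612]
[ 0.6087 -0.2773  0.0642]
[ 0.6196 -0.2783  0.0635]
[ 0.6221 -0.2792  0.0555]
[ 0.58212269 -0.26752634  0.05836424] [-10.07313295   3.3548081   11.76443136]
```

View pics/s18.png

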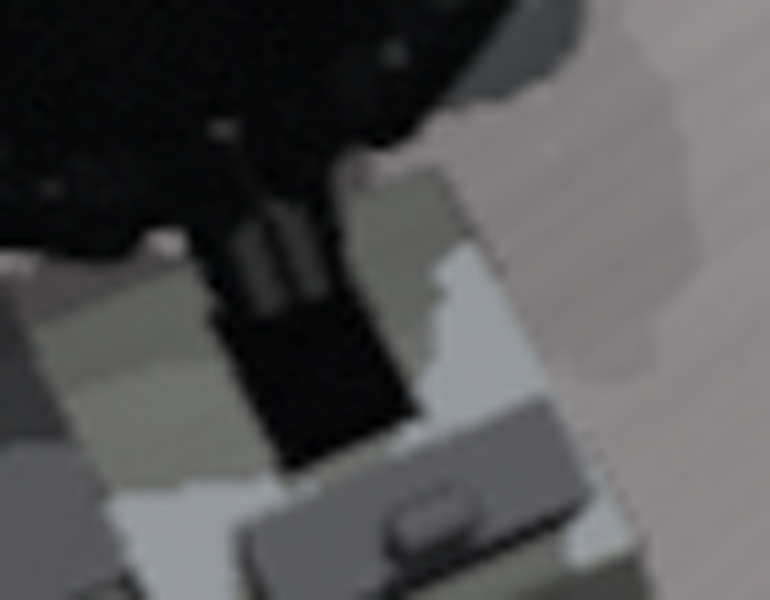

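The rocker has tipped (its rear end rose from 56 to 63 mm), but there is a sideways force, so I'll lift, inspect, and press again a little farther back if needed.

```bash
python3 -m inch '0 2 0 -5 0; 0 3 0 -20 0; 0 20 0 -50 0; 0 50 0 -80 0; 0 50 0 -80 0;0 50 0 -80 0'; python3 - <<'E'
from rig import env
from h import *
im=env.get_image("scene"); cv2.imwrite(f"pics/s19.png",cv2.resize(im["color"][280:340,160:230],None,fx=11,fy=10,interpolation=cv2.INTER_CUBIC))
P=pts(im); c=im["color"]
h=np.array([.6412,-.2841]);u=np.array([.964,-.2656]);v=np.array([.2656,.964])
d=P[...,:2]-h; a=d@u; b=d@v
for nm,Q in (("now",P),("before",pts(pickle.load(open("s16.pkl","rb"))))):
    d=Q[...,:2]-h; a=d@u; b=d@v
    m=(abs(b)<.008)&(a>-.056)&(a<-.018)&(Q[...,2]>.053)&(Q[...,2]<.072); print(nm,m.sum(),"slope,z",np.polyfit(a[m]+.036,Q[...,2][m],1))
o=env.observe();print(o["position"],o["ft_force"])
E
```

```text
time_s: 26.42
position: [0.5353, -0.2546, 0.1376]
tool_rot: [[-0.964, 0.267, 0.001], [0.267, 0.964, -0.0], [-0.001, -0.0, -1.0]]
ft_force: [0.7, -0.2, -0.6]
grip_width: 0.0001
now 137 slope,z [0.09051793 0.06138217]
before 150 slope,z [-0.23239266  0.06041725]
[ 0.5352766  -0.25450089  0.13700421] [ 0.15125552 -0.16351873  0.97088963]
```

View pics/s19.png

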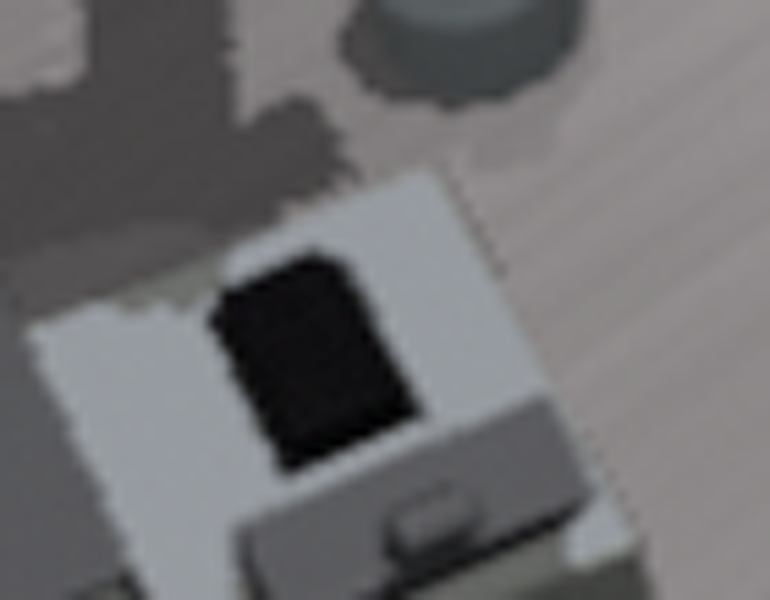

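The slope has changed by about 0.32 rad, so it is on but perhaps not fully down. I'll press again about 4 mm farther back.

```bash
python3 go.py 0.5858 -0.2687 0.068 74.6
```

```text
pos [ 0.5353 -0.2545  0.137 ] head 74.49 tilt 0.03 q6 -111.4 t 26.475 w 1.5896255682261247e-05
turn -0.10955626964354792
d [-52.5  -0.2  69. ] rows trans 1.4
```

```bash
python3 -m inch '0 -26 0 15 0; 0 -52.5 0 35 0; 0 -52.5 0 55 0; 0 -52.5 0 69 0; 0 -52.5 0 74 0; 0 -52.5 0 76 0; 0 -52.5 0 76 0'; python3 -m inch '0 0 0 1.5 0; 0 0 0 3 0; 0 0 0 3 0'
```

```text
time_s: 27.35
position: [0.5857, -0.2686, 0.0622]
tool_rot: [[-0.964, 0.267, 0.001], [0.267, 0.964, -0.001], [-0.001, -0.0, -1.0]]
ft_force: [0.7, 0.3, -0.4]
grip_width: 0.0003
time_s: 27.72
position: [0.5857, -0.2686, 0.0594]
tool_rot: [[-0.964, 0.267, 0.001], [0.267, 0.964, -0.001], [-0.001, -0.0, -1.0]]
ft_force: [-1.5, 0.7, 3.4]
grip_width: 0.0005
```

```bash
python3 -m inch '0 0 0 1.5 0; 0 0 0 3 0; 0 0 0 3 0'; python3 -m inch '0 0 0 1 0; 0 0 0 2 0; 0 0 0 2 0'
```

```text
time_s: 28.1
position: [0.5859, -0.2687, 0.0589]
tool_rot: [[-0.964, 0.267, 0.002], [0.267, 0.964, -0.002], [-0.003, -0.001, -1.0]]
ft_force: [-7.5, 4.6, 21.1]
grip_width: 0.0001
time_s: 28.48
position: [0.5859, -0.2688, 0.0586]
tool_rot: [[-0.964, 0.267, 0.003], [0.267, 0.964, -0.003], [-0.004, -0.002, -1.0]]
ft_force: [-12.3, 6.7, 33.9]
grip_width: 0.0004
```

It is now on a hard stop (34 N with almost no movement). Retreating and checking.

```bash
python3 -m inch '0 0 0 -5 0; 0 3 0 -25 0; 0 20 0 -60 0; 0 60 0 -100 0; 0 110 0 -130 0; 0 150 0 -140 0; 0 150 0 -140 0;0 150 0 -140 0'; python3 - <<'E'
from rig import env
from h import *
im=env.get_image("scene"); cv2.imwrite(f"pics/s20.png",im["color"]); P=pts(im)
h=np.array([.6412,-.2841]);u=np.array([.964,-.2656]);v=np.array([.2656,.964])
d=P[...,:2]-h; a=d@u; b=d@v
m=(abs(b)<.008)&(a>-.056)&(a<-.018)&(P[...,2]>.053)&(P[...,2]<.072); print(m.sum(),np.polyfit(a[m]+.036,P[...,2][m],1))
cv2.imwrite(f"pics/s20z.png",cv2.resize(im["color"][280:340,160:230],None,fx=11,fy=10,interpolation=cv2.INTER_CUBIC))
im=env.get_image("top"); cv2.imwrite(f"pics/t20.png",im["color"])
o=env.observe();print(o["position"],o["ft_force"],o["time_s"])
E
```

```text
time_s: 29.48
position: [0.4414, -0.2287, 0.194]
tool_rot: [[-0.964, 0.268, 0.001], [0.268, 0.964, -0.001], [-0.001, -0.0, -1.0]]
ft_force: [-0.3, 0.2, -0.2]
grip_width: -0.0
134 [0.10488433 0.06149303]
[ 0.44164103 -0.22863755  0.19332519] [ 0.42920967 -0.50437888 -0.30430953] 29.575
```

View pics/s20.png

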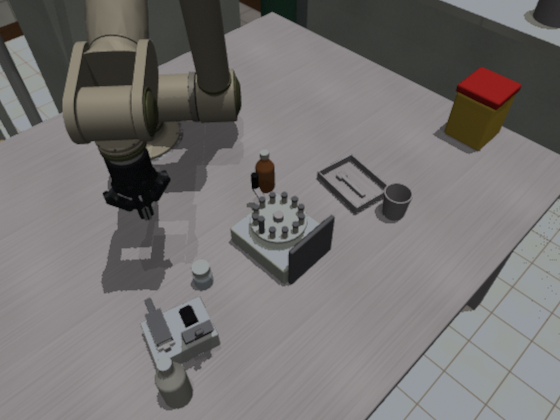

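View pics/s20z.png

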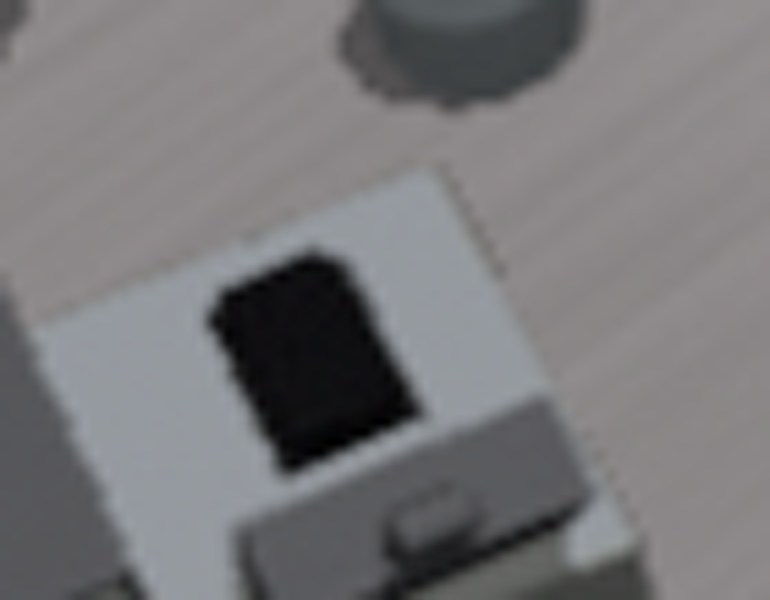

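View pics/t20.png

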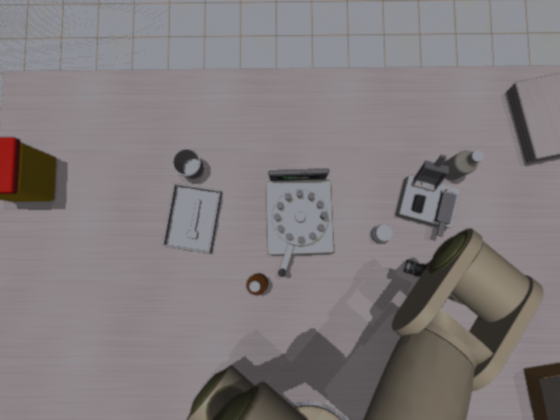

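```bash
python3 - <<'E'
from rig import env
from h import *
h=np.array([.6412,-.2841]);u=np.array([.964,-.2656]);v=np.array([.2656,.964])
for P in (pts(pickle.load(open("s16.pkl","rb"))),pts(env.get_image("scene"))):
    d=P[...,:2]-h; a=d@u; b=d@v
    m=(abs(b)<.008)&(a>-.054)&(a<-.016)&(P[...,2]>.053)&(P[...,2]<.072)
    for lo in np.arange(-.056,-.012,.004):
        k=m&(a>=lo)&(a<lo+.004)
        if k.any(): print(round(lo+.002,3),(np.median(P[...,2][k])*1000).round(1),end=" | ")
    print()
E
```

```text
-0.054 64.6 | -0.05 64.1 | -0.046 62.6 | -0.042 62.0 | -0.038 60.8 | -0.034 59.9 | -0.03 58.0 | -0.026 58.7 | -0.022 57.3 | -0.018 56.0 | 
-0.054 59.7 | -0.05 60.0 | -0.046 59.1 | -0.042 61.0 | -0.038 62.4 | -0.034 62.6 | -0.03 64.2 | -0.026 64.7 | -0.022 62.6 | -0.018 64.0 |
```

```bash
python3 -c "
from rig import env
print(env.close_job())"
```

```text
the job is handed in; nothing more can be done
None
```

The job is done and handed in at about 30 s, all in the order asked.

**What I did**
- **Key:** I lifted it off the guards and laid it flat in the tray.
- **Lever:** I gave it three full strokes, each to the end stop and back home. On each stroke the force rose to 12–16 N at the stop; after each the post stood clear of both fingers.
- **Guard and rocker:** I swung the wide guard past vertical by its tab and let go, and it stayed open. The first press on the rocker showed a sideways force and only about 0.32 rad of tilt. I pressed again slightly farther back, until it hit a hard stop at about 34 N on the closed fingertips.

**Last checks**
- The pictures show the key in the tray, the lever home and the tall tube three stations on.
- They also show the wide guard open, the narrow guard shut, and the bottles, jar and cup standing where they were.
- **Rocker angle:** the depth images disagree a little on this. A fit over the whole rocker gives about 0.34 rad of turn, probably low because it picks up the raised rear face. Separate depth bands along the rocker suggest roughly 0.4–0.5 rad. Both are above the 0.30 "on" mark, and the hard stop agrees.

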